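# Key a turned bat onto the modelling wheel

## Task

With a fingertip, turn the round white bat lying on the modelling wheel until the orange-edged notch in its rim stands over the wheel's locating pin (marked by the red stripe on the wheel head), then press the bat down on its grey hub until it is fully home, and take the hand away. Do not lift or tip the bat off the wheel, and leave the jar, the wooden stamp and the little plant pot where they stand.

Things in the scene. Friction and masses are not known exactly. Their poses are not given: they have to be found in the camera images.
- wheel: modelling wheel, fixed to the table and not turning: grey round head 190 mm across whose top is 40 mm above the table, on a low foot. Origin: centre of its underside, on the table; z up. Its x axis points from the centre to the locating pin. A steel centre post (16 mm diameter, top 58 mm above the table) stands in a blind bore under the bat's hub and keeps the bat centred within 1.5 mm
- pin (a point): top of the locating pin: upright steel pin 8 mm in diameter with a round tip, fixed on the wheel head 62 mm from its centre, tip 51 mm above the table. It is hidden under the bat until the notch comes over it, but a red stripe 14 mm wide on the wheel head runs out radially from it, past the bat's rim, to the edge of the head
- bat: loose round white plastic bat (work disc), 140 mm across and 12 mm thick, about 0.35 kg, free to turn either way about the centre post, held only by its own weight and friction: it stops when the push stops. Origin: centre of its underside, 52 mm above the table at the start (plate top 64 mm) and 44 mm when home. Its x axis points to the notch, z up. It starts turned at least 0.7 rad away from the pin, in either direction
- notch (a point): middle of the notch in the bat's rim, on the bat's plate top, 62 mm from the bat's centre. The notch is 13 mm wide and 16 mm deep from the rim, cut through the whole thickness, with an orange stripe along either side. The bat can go down only when this point is over the pin, within about 2.5 mm
- lug (a point): centre of the top of the finger lug: blue upright peg 14 mm in diameter, standing 20 mm above the bat's plate, fixed to it 55 mm from its centre, right opposite the notch. Push it squarely along its circle to turn the bat (a few newtons are enough); a push towards or away from the centre jams the bat on its post
- hub (a point): centre of the flat top of the bat's grey hub, 36 mm across, standing 12 mm above the bat's plate (76 mm above the table at the start, 68 mm when home). Press here
- carrier (a joint): the brass carrier under the bat: travel in m, 0 = raised (start), 0.008 = fully home. It slides with firm friction: it takes about 6 to 8 N of downward push on the bat to move it, it carries the bat at any height without sinking, and it stays down where it is left. With the notch off the pin it is stopped after about 1 mm
- jar: small closed jar with white lid, blue band, 44 mm across and 65 mm high, loose; origin at the centre of its underside. Leave it alone
- stamp: turned wooden clay stamp standing upright, 38 mm across at the foot and 60 mm high, loose; origin at the centre of its underside. Leave it alone
- pot: little terracotta pot with a round green plant, 56 mm across and 72 mm high, loose; origin at the centre of its underside. Leave it alone
Things that resemble listed ones, but are neither listed nor needed, are in the scene too. Of the things that look like the wheel, the smaller one is meant.

How it is judged:
By the outcome, as a careful person would: the job done as asked, in the order asked, and still so for the second after the job is handed in, with the robot touching nothing.
It also fails if it takes over 51 s, if anything falls off the work surface, if the arm or the gripper's body presses on something with over 40 N, if the wrist force passes 120 N, or if a joint passes its speed limit or range.

## Robot

A 7-joint arm with a two-finger parallel gripper is mounted at the origin on the work surface. World frame = base frame: x ahead of the robot, y to its left, z up, the work surface at z = 0. Lengths are in m, angles in rad, forces in N, time in s.
With the tool pointing down it reaches from about 0.4 to 0.85 m from the base axis. Payload 4.5 kg.
Tool frame: the origin (TCP) lies on the centre line of the jaws, within the pads' length; the fingertips stand 11 mm ahead of it and the grasp point (between the pads) lies 8 mm behind it; z points along the fingers, x is the direction in which the jaws open and shut, and the axes are right-handed (so a half turn about z gives the same grasp; the last joint's range is limited). The gripper opens to 88 mm and grips with 3 to 60 N. Pads are 18 mm wide; open, the fingers measure 123 mm over their backs; the gripper's body (75 mm by 187 mm) begins 45 mm behind the grasp point.
Start: joints at [-1.275, 0.689, -0.195, 1.565, 0.157, 0.902, -0.215], TCP at [0.162, 0.604, 0.229] pointing down, gripper open.
Joint ranges: [-3.01, 3.01], [-0.46, 2.08], [-1.47, 1.51], [0.13, 2.56], [-1, 4.14], [0.04, 2.09], [-2.66, 2.66]. Speed limits (rad/s): [2.57, 2.57, 3.14, 3.14, 3.14, 3.14, 3.14].

## Interface

Orientations are given as a unit quaternion [x, y, z, w].
In Python, from plant import r, vision, order, nets gives the robot as it stands.
- The arm moves only by the tool send_rows, never from a script. Its argument "series" is a list of rows, each an object with "delta_pos": the shift along the tool's x, y, z in cm, a list of three; "turn": the turn about the tool's z in degrees; "jaw": the closure, from 0 (fully open) to 1 (shut). In form: [{"delta_pos": [x, y, z], "turn": turn, "jaw": jaw}, ...]. A call has 1 to 8 rows; each row is the pose to reach, as a shift and turn from the pose commanded when the call began, along the tool's axes at that moment; what a row does not reach only later rows make up. A row lasts 1/12 s, in which the tool goes at most 41.7 mm and 7.16 degrees, less where a joint would pass 70% of its speed; a pose out of reach is approached as far as the arm can. A call with a gripper value outside its range is refused whole. The fingers move at their own pace and stop on an object; "force" is the grip in N (left out, the last holds). Time passes only in rows, so rows that repeat a pose let the fingers close. It gives the time, the measured TCP pose, the force and the opening at its end, in the units of the state.
- r.get_state(): the state, without advancing time (a new reading comes with each control period).
- vision.snapshot(name): name is "scene" or "top"; returns the picture (400x640x3 uint8, blue, green, red); there is no depth.
- vision.camera_params(name): a dict with "intrinsics" (3x3 intrinsics, pixels), "D" ([k1, k2, p1, p2, k3] as OpenCV has them; the pictures are not rectified), "extrinsics" (4x4, takes a point from world to camera coordinates). Camera axes: x right, y down, z forward; pixel columns grow to the right and rows downward; lengths in m; the calibration is good to about 2 mm. A picture is of the moment at which its call begins. camera_params takes no time and is no camera call.
- order.finish_job(): hands the job in, once; it reports no verdict.
Trained networks look in the newest picture that a camera, given by its name, has taken for a name from the list of things; names that differ only in an ending like _2 or _b are one class to them, and where a whole thing is asked for, a point or a joint stands for the part that bears it (a point fixed in the world has none). Each returns a list of dicts, best first, with "score" (0 to 1); they miss things now and then, are a little off and sometimes report something else, mostly with a low value. They report only what shows in the picture. A call takes as long as a camera call. They do not tell look-alikes from the thing itself.
- nets.boxes_of(camera, label): "location" ([row, column] as shares, 0 to 1, of the picture: columns of its width, rows of its height, amid what is visible of it).
- nets.trace(camera, label): "region" (400x640 bool, what is visible of it) and "location" ([row, column] as shares, 0 to 1, of the picture: columns of its width, rows of its height, amid what is visible of it).
The state is a dict: "clock": time; "q": joint angles; "qd": joint speeds; "joint_torque": joint torques, N m; "tool_pos": TCP position; "eef_rot": TCP orientation; "contact_force": force on the tool from outside, world axes, zero at the start; "moment": the same for the moment, N m; "opening": opening from 0.0 (shut) to 1.0 (fully open).
Only numpy, scipy, OpenCV 4.12 (cv2) and the standard library are available. Lean on these libraries where they do the work, as an engineer would, in place of code of your own. Each camera call takes 0.05 s, during which the arm holds its last target.

## Working session

There is one attempt and no reset: what is moved stays moved. The work goes in short steps, Python scripts to look and compute and a tool call to move; the robot and the scene stay as the last step left them, time stands still between calls to the robot, and variables do not carry over. Pictures are saved under pics/ and viewed, and the job is handed in when it is done.

Besides the shell and the picture viewer there is one more tool, called after ">>>" in YAML: its name, and indented under it one key for each argument. send_rows: Moves the arm, as the interface text tells. Its arguments: {"type":"object","properties":{"series":{"type":"array"},"force":{"type":"number"}},"required":["series"]}

```bash
mkdir -p pics; ls
python3 - <<'E'
from plant import r,vision
import cv2,numpy as np
for n in ["scene","top"]:
    im=vision.snapshot(n); cv2.imwrite(f"pics/{n}0.png",im)
    p=vision.camera_params(n); print(n,np.round(p["intrinsics"],1).tolist(),p["D"],np.round(p["extrinsics"],4).tolist())
s=r.get_state(); print({k:np.round(v,3).tolist() for k,v in s.items()})
E
```

```text
pics
scene [[382.7, 0.0, 321.4], [0.0, 382.7, 203.5], [0.0, 0.0, 1.0]] [-0.04626874  0.          0.          0.          0.        ] [[-0.7295, 0.684, -0.0065, 0.3699], [0.3957, 0.4142, -0.8197, -0.1656], [-0.558, -0.6005, -0.5728, 1.1799], [0.0, 0.0, 0.0, 1.0]]
top [[492.4, 0.0, 327.3], [0.0, 492.4, 201.6], [0.0, 0.0, 1.0]] [-0.15210272  0.          0.          0.          0.        ] [[0.0132, -0.9998, 0.0157, 0.0121], [-0.9985, -0.014, -0.0523, 0.5371], [0.0525, -0.015, -0.9985, 1.3688], [0.0, 0.0, 0.0, 1.0]]
{'clock': 0.1, 'q': [-1.275, 0.69, -0.195, 1.566, 0.157, 0.902, -0.215], 'qd': [0.001, -0.003, 0.0, -0.002, -0.001, -0.001, 0.001], 'joint_torque': [-0.003, -52.851, -1.271, -15.384, -0.052, 0.002, 0.0], 'tool_pos': [0.162, 0.603, 0.229], 'eef_rot': [0.793, 0.609, -0.001, 0.001], 'contact_force': [-0.894, -0.403, 0.284], 'moment': [-0.009, 0.026, 0.027], 'opening': 1.001}
```

View pics/scene0.png

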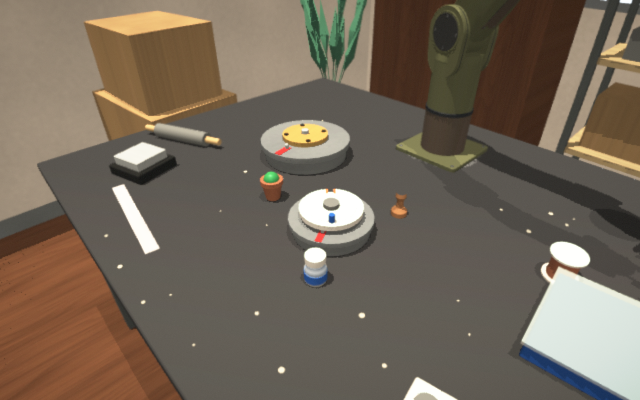

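View pics/top0.png

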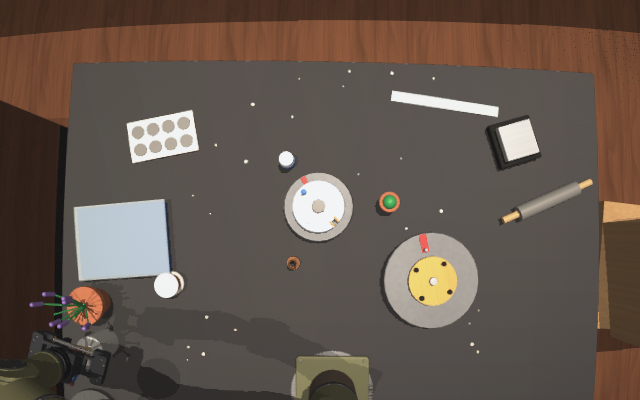

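Candidates: the small wheel with the white bat is at top (318,207) / scene (331,215). The larger wheel with a yellow disc at top (431,281) / scene (305,143) is a look-alike. Jar top (286,159), stamp (293,263), pot (389,202). I choose the small white one and check it in a crop.

```bash
cat > h.py <<'E'
import cv2,numpy as np
from plant import r,vision,order,nets
def P(n):
    p=vision.camera_params(n); return np.array(p["intrinsics"]),np.array(p["D"],float),np.array(p["extrinsics"])
def px2w(n,uv,z):
    K,D,E=P(n); u=cv2.undistortPoints(np.array(uv,float).reshape(-1,1,2),K,D).reshape(-1,2)
    R=E[:3,:3];c=-R.T@E[:3,3]; d=np.c_[u,np.ones(len(u))]@R
    return c+d*((z-c[2])/d[:,2])[:,None]
def w2px(n,X):
    K,D,E=P(n); return cv2.projectPoints(np.array(X,float).reshape(-1,1,3),cv2.Rodrigues(E[:3,:3])[0],E[:3,3],K,D)[0].reshape(-1,2)
def feats(n,im,c,rad=0.1):
    """orange, blue, red, masks near the wheel"""
    hsv=cv2.cvtColor(im,cv2.COLOR_BGR2HSV); H,S,V=cv2.split(hsv)
    return dict(red=((H<6)|(H>174))&(S>150)&(V>80), orange=(H>=7)&(H<22)&(S>100)&(V>80), blue=(H>95)&(H<125)&(S>100)&(V>50))
E
python3 - <<'E'
from h import *
for n,b in (("top",(265,145,375,265)),("scene",(265,165,400,265))):
    im=cv2.imread(f"pics/{n}0.png"); x0,y0,x1,y1=b
    cv2.imwrite(f"pics/{n}0c.png",cv2.resize(im[y0:y1,x0:x1],None,fx=5,fy=5,interpolation=cv2.INTER_CUBIC))
    for k,m in feats(n,im,0).items():
        m=m.copy(); mm=np.zeros_like(m); mm[y0:y1,x0:x1]=m[y0:y1,x0:x1]
        cc=cv2.connectedComponentsWithStats(mm.astype(np.uint8))
        for s,c in zip(cc[2][1:],cc[3][1:]):
            if s[4]>3: print(n,k,s[4],c.round(1),px2w(n,[c],{'red':.04,'orange':.064,'blue':.084}[k])[0].round(4))
for n in("top","scene"):
  for l in("bat","wheel","hub","notch","lug","jar","stamp","pot"):
    for d in nets.boxes_of(n,l)[:2]:
        a=d["location"]; uv=[a[1]*640,a[0]*400]
        z=dict(bat=.064,wheel=.04,hub=.076,notch=.064,lug=.084,jar=.06,stamp=.04,pot=.05)[l]
        print(n,l,round(d["score"],2),np.round(uv,1),px2w(n,[uv],z)[0].round(4))
E
```

```text
top orange 7 [335.3 218.3] [ 0.4894 -0.0019  0.064 ]
top orange 7 [332.  223.9] [0.4742 0.0067 0.064 ]
top orange 75 [293.  260.1] [0.3751 0.1107 0.064 ]
top blue 6 [292.7 165.3] [0.6291 0.1146 0.084 ]
top blue 4 [287.5 168. ] [0.6217 0.1283 0.084 ]
top blue 15 [303.1 191.5] [0.5594 0.0854 0.084 ]
scene red 64 [319.5 236.5] [0.5876 0.0807 0.04  ]
scene orange 312 [273.4 189.1] [ 0.5682 -0.0963  0.064 ]
scene orange 9 [326.4 190.2] [ 0.4828 -0.0082  0.064 ]
scene orange 8 [333.6 190. ] [0.4703 0.0025 0.064 ]
scene orange 145 [396.  207.8] [0.4227 0.145  0.064 ]
scene blue 47 [331.1 217.3] [0.5658 0.0918 0.084 ]
top bat 0.91 [319.2 205.9] [0.5222 0.0421 0.064 ]
top wheel 0.84 [333.8 222.6] [0.4779 0.0012 0.04  ]
top wheel 0.68 [429.  283.5] [ 0.3123 -0.2648  0.04  ]
top hub 0.97 [317.7 206.4] [0.5204 0.046  0.076 ]
top hub 0.52 [333.7 221.2] [0.4813 0.0026 0.076 ]
top notch 0.94 [314.8 205.4] [0.5235 0.0539 0.064 ]
top lug 0.65 [316.1 206. ] [0.521  0.0502 0.084 ]
top jar 0.64 [287.2 160.1] [0.6464 0.1312 0.06  ]
top jar 0.57 [317.  206.6] [0.5205 0.048  0.06  ]
top pot 0.82 [389.4 202.5] [ 0.535  -0.1505  0.05  ]
scene bat 0.84 [332.4 207.6] [0.521  0.0502 0.064 ]
scene bat 0.64 [313.5 267.7] [0.6729 0.1571 0.064 ]
scene wheel 0.73 [304.4 147.1] [ 0.344  -0.2459  0.04  ]
scene wheel 0.64 [332.2 233.8] [0.5626 0.0923 0.04  ]
scene hub 0.61 [331.3 207.6] [0.5345 0.0605 0.076 ]
scene notch 0.9 [332.1 210.2] [0.5282 0.0565 0.064 ]
scene lug 0.64 [333.6 211.5] [0.5487 0.0813 0.084 ]
scene jar 0.92 [311.5 265.7] [0.6694 0.1478 0.06  ]
scene stamp 0.49 [400.2 207.3] [0.3857 0.1313 0.04  ]
scene pot 0.73 [275.4 186.6] [ 0.5455 -0.1202  0.05  ]
```

View pics/top0c.png

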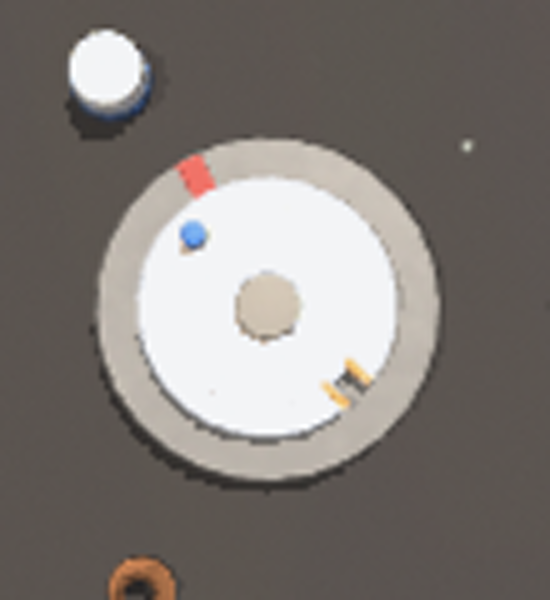

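View pics/scene0c.png

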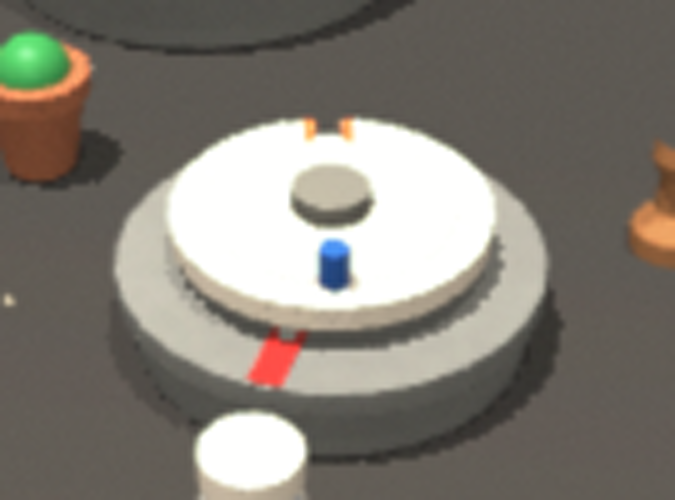

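The crop confirms the choice: red stripe at top (304,181), blue lug (303,192), orange notch (335,221), and the jar stands close to the stripe. Next I fit the circles precisely.

```bash
cat >> h.py <<'E'
from scipy.optimize import least_squares
def circ(X,r=None,trim=0.002):
    X=X[:,:2]
    for _ in range(4):
        f=(lambda p:np.hypot(*(X-p[:2]).T)-(r or p[2]))
        p=least_squares(f,[*X.mean(0),r or .07],loss="soft_l1",f_scale=.0005).x
        e=abs(f(p)); X=X[e<max(trim,np.percentile(e,60))]
    return p.round(4),len(X),e.mean().round(5)
def disc(n,im,z,lo,hi,c,rad):
    m=cv2.cvtColor(im,cv2.COLOR_BGR2GRAY); uv=w2px(n,[[*c,z]])[0]
    k=np.zeros_like(m); pts=w2px(n,[[c[0]+rad*np.cos(t),c[1]+rad*np.sin(t),z] for t in np.linspace(0,6.28,60)])
    cv2.fillPoly(k,[pts.astype(np.int32)],255)
    b=((m>lo)&(m<=hi)&(k>0)).astype(np.uint8)
    cs=cv2.findContours(b,cv2.RETR_EXTERNAL,cv2.CHAIN_APPROX_NONE)[0]
    q=max(cs,key=cv2.contourArea).reshape(-1,2)
    return px2w(n,q,z)
E
python3 - <<'E'
from h import *
for n in("top","scene"):
    im=cv2.imread(f"pics/{n}0.png"); g=cv2.cvtColor(im,cv2.COLOR_BGR2GRAY)
    hu=w2px(n,[[.522,.047,.076],[.5,.047,.064],[.522,.13,.04]]).astype(int); print([int(g[v,u]) for u,v in hu])
    print(n,"bat",circ(disc(n,im,.064,205,255,(.522,.047),.08)))
    print(n,"head",circ(disc(n,im,.04,110,255,(.522,.047),.105)))
    inv=255-im
    print(n,"hub",circ(disc(n,inv,.076,50,255,(.522,.047),.03)))
    B,G,R=[x.astype(int) for x in cv2.split(im)]
    # colour masks, weights
    for k,m,z in (("red",(R-G)*(R-G>60)*(B>G-40),.04),("blue",(B-R)*(B-R>40),.084 if 0 else .078),("orange",(R-B)*(R-B>40),.064)):
        v,u=np.nonzero(m>0); X=px2w(n,np.c_[u,v],z); d=np.hypot(*(X[:,:2]-[.521,.047]).T)
        s=(d<.095)&(d>.04); w=m[v,u][s]; q=(X[s]*w[:,None]).sum(0)/w.sum()
        print(n,k,s.sum(),q.round(4))
E
```

```text
[199, 242, 183]
top bat (array([0.5231, 0.0455, 0.0688]), 139, np.float64(0.00068))
top head (array([0.5226, 0.0454, 0.0933]), 192, np.float64(0.00068))
top hub (array([0.5201, 0.046 , 0.0159]), 36, np.float64(0.00077))
top red 41 [0.595  0.0859 0.04  ]
top blue 23 [0.5602 0.0857 0.078 ]
top orange 75 [0.5559 0.0574 0.064 ]
[190, 184, 190]
scene bat (array([0.52  , 0.0432, 0.0698]), 130, np.float64(0.00072))
scene head (array([0.5178, 0.0406, 0.0975]), 128, np.float64(0.00074))
scene hub (array([0.5256, 0.0505, 0.0196]), 20, np.float64(0.00074))
scene red 77 [0.5882 0.081  0.04  ]
scene blue 50 [0.5581 0.0843 0.078 ]
scene orange 54 [0.538  0.0479 0.064 ]
```

```bash
cat >> h.py <<'E'
C=np.array([.5226,.0454])
def yawof(q):
    from scipy.spatial.transform import Rotation as Ro
    x=Ro.from_quat(q).as_matrix()[:,0]; return np.degrees(np.arctan2(x[1],x[0]))
def delta(x,y,z,yaw,pose=None):
    s=r.get_state(); from scipy.spatial.transform import Rotation as Ro
    p,q=pose or (s["tool_pos"],s["eef_rot"]); R=Ro.from_quat(q).as_matrix()
    t=-(yaw-yawof(q)); t=(t+180)%360-180 if abs(t)>180 else t
    print("delta_cm",(R.T@(np.array([x,y,z])-p)*100).round(2),"turn",round(t,1))
def st():
    s=r.get_state(); print("t",round(s["clock"],2),"tcp",np.round(s["tool_pos"],4),"yaw",round(yawof(s["eef_rot"]),1),"F",np.round(s["contact_force"],1),"q",np.round(s["q"],2),"open",round(s["opening"],3)); return s
E
python3 -c "
from h import *
st(); delta(.5601,.0856,.16,-43)"
```

```text
t 0.9 tcp [0.1618 0.6037 0.2294] yaw 75.0 F [0.4 0.3 0.3] q [-1.28  0.69 -0.19  1.57  0.16  0.9  -0.22] open 0.997
delta_cm [-39.74  51.89   6.93] turn 118.0
```

>>> send_rows:
  series:
    - {"delta_pos":[-2.5,3.2,0],"turn":7,"jaw":0.7}
    - {"delta_pos":[-5,6.5,0],"turn":14,"jaw":0.7}
    - {"delta_pos":[-7.5,9.8,0],"turn":21,"jaw":0.7}
    - {"delta_pos":[-10,13,0],"turn":28,"jaw":0.7}
    - {"delta_pos":[-12.5,16.3,0],"turn":35,"jaw":0.7}
    - {"delta_pos":[-15,19.6,0],"turn":42,"jaw":0.7}
    - {"delta_pos":[-17.5,22.8,0],"turn":49,"jaw":0.7}
    - {"delta_pos":[-20,26,0],"turn":56,"jaw":0.7}

```text
clock: 1.57
tool_pos: [0.3621, 0.3417, 0.2296]
eef_rot: [0.987, 0.162, 0.0, -0.0]
contact_force: [0.9, 0.5, -0.0]
opening: 0.419
```

```bash
python3 -c "
from h import *
st(); delta(.5601,.0856,.16,-43)"
```

```text
t 1.57 tcp [0.3621 0.3417 0.2296] yaw 18.7 F [ 0.9  0.5 -0. ] q [-0.88  0.52  0.05  1.95 -0.04  0.67 -0.48] open 0.419
delta_cm [10.56 30.61  6.96] turn 61.7
```

>>> send_rows:
  series:
    - {"delta_pos":[1.3,3.8,0],"turn":7,"jaw":0.7}
    - {"delta_pos":[2.6,7.6,0],"turn":14,"jaw":0.7}
    - {"delta_pos":[4,11.4,0.5],"turn":21,"jaw":0.7}
    - {"delta_pos":[5.3,15.2,1.5],"turn":28,"jaw":0.7}
    - {"delta_pos":[6.6,19,2.5],"turn":35,"jaw":0.7}
    - {"delta_pos":[8,22.8,3.5],"turn":42,"jaw":0.7}
    - {"delta_pos":[9.3,26.6,4.5],"turn":49,"jaw":0.7}
    - {"delta_pos":[10.56,30.5,5.5],"turn":56,"jaw":0.7}

```text
clock: 2.23
tool_pos: [0.5612, 0.0884, 0.1742]
eef_rot: [0.947, -0.32, 0.0, -0.0]
contact_force: [0.6, 1.2, -0.5]
opening: 0.302
```

```bash
python3 -c "
from h import *
st(); delta(.5601,.0856,.12,-43)
for n in ('top','scene'): cv2.imwrite(f'pics/{n}1.png',vision.snapshot(n))"
```

```text
t 2.23 tcp [0.5612 0.0884 0.1742] yaw -37.3 F [ 0.6  1.2 -0.5] q [-0.39  0.7   0.26  1.81 -0.28  0.66 -0.62] open 0.302
delta_cm [0.08 0.29 5.42] turn 5.7
```

View pics/scene1.png

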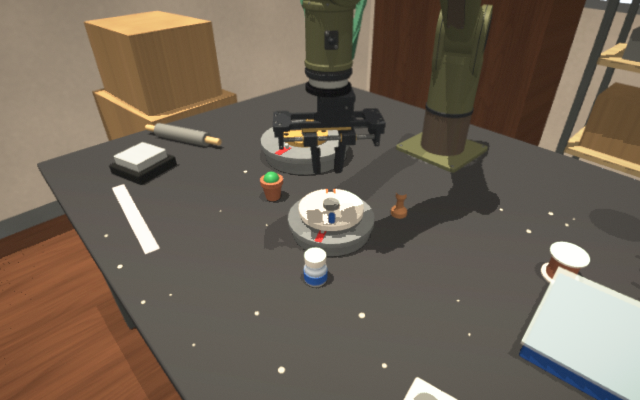

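The fingers stand about 100 mm above the bat, one on each side of the lug (331,217). I descend to z 0.105 and look again.

>>> send_rows:
  series:
    - {"delta_pos":[0.08,0.3,2],"turn":5.7,"jaw":0.7}
    - {"delta_pos":[0.08,0.3,4],"turn":5.7,"jaw":0.7}
    - {"delta_pos":[0.08,0.3,6.5],"turn":5.7,"jaw":0.7}
    - {"delta_pos":[0.08,0.3,6.5],"turn":5.7,"jaw":0.7}

```text
clock: 2.67
tool_pos: [0.5559, 0.0873, 0.106]
eef_rot: [0.932, -0.363, -0.003, 0.001]
contact_force: [-0.1, 1.0, -0.3]
opening: 0.3
```

```bash
python3 -c "
from h import *
st(); delta(.5601,.0856,.080,-43)
im=vision.snapshot('scene'); cv2.imwrite('pics/scene2.png',cv2.resize(im[130:270,260:400],None,fx=4,fy=4,interpolation=cv2.INTER_CUBIC))"
```

```text
t 2.67 tcp [0.5559 0.0873 0.106 ] yaw -42.6 F [-0.1  1.  -0.3] q [-0.37  0.8   0.23  1.87 -0.34  0.52 -0.65] open 0.3
delta_cm [ 0.44 -0.17  2.6 ] turn 0.4
```

View pics/scene2.png

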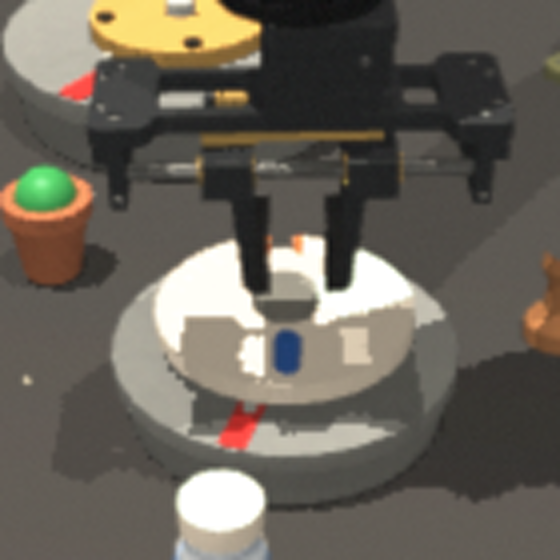

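```bash
python3 -c "
from h import *
st(); delta(.5601,.0856,.080,-43)"
```

```text
t 2.72 tcp [0.557  0.0873 0.1079] yaw -42.6 F [-0.4  0.2  0. ] q [-0.37  0.8   0.23  1.86 -0.34  0.52 -0.65] open 0.299
delta_cm [ 0.35 -0.1   2.79] turn 0.4
```

>>> send_rows:
  series:
    - {"delta_pos":[0,0,0],"turn":0,"jaw":0.7}
    - {"delta_pos":[0,0,0],"turn":0,"jaw":0.7}
    - {"delta_pos":[0,0,0],"turn":0,"jaw":0.7}

```text
clock: 2.97
tool_pos: [0.5598, 0.0871, 0.1109]
eef_rot: [0.931, -0.364, 0.001, -0.001]
contact_force: [-0.3, 0.3, 0.5]
opening: 0.301
```

```bash
python3 -c "
from h import *
st(); delta(.5601,.0856,.080,-43)"
```

```text
t 2.97 tcp [0.5598 0.0871 0.1109] yaw -42.7 F [-0.3  0.3  0.5] q [-0.37  0.8   0.24  1.86 -0.34  0.52 -0.65] open 0.301
delta_cm [0.12 0.09 3.09] turn 0.3
```

>>> send_rows:
  series:
    - {"delta_pos":[0.1,0.1,0.6],"turn":0,"jaw":0.7}
    - {"delta_pos":[0.1,0.1,1.2],"turn":0,"jaw":0.7}
    - {"delta_pos":[0.1,0.1,1.7],"turn":0,"jaw":0.7}
    - {"delta_pos":[0.1,0.1,2.1],"turn":0,"jaw":0.7}
    - {"delta_pos":[0.1,0.1,2.4],"turn":0,"jaw":0.7}
    - {"delta_pos":[0.1,0.1,2.6],"turn":0,"jaw":0.7}
    - {"delta_pos":[0.1,0.1,2.8],"turn":0,"jaw":0.7}
    - {"delta_pos":[0.1,0.1,2.8],"turn":0,"jaw":0.7}

```text
clock: 3.63
tool_pos: [0.5587, 0.0854, 0.081]
eef_rot: [0.931, -0.364, -0.0, 0.0]
contact_force: [0.4, 0.0, -0.4]
opening: 0.301
```

```bash
python3 -c "
from h import *
st(); delta(.5601,.0856,.080,-43)
im=vision.snapshot('scene'); cv2.imwrite('pics/scene3.png',cv2.resize(im[150:270,270:400],None,fx=5,fy=5,interpolation=cv2.INTER_CUBIC))"
```

```text
t 3.63 tcp [0.5587 0.0854 0.081 ] yaw -42.7 F [ 0.4  0.  -0.4] q [-0.35  0.84  0.21  1.88 -0.36  0.46 -0.64] open 0.301
delta_cm [ 0.09 -0.11  0.1 ] turn 0.3
```

View pics/scene3.png

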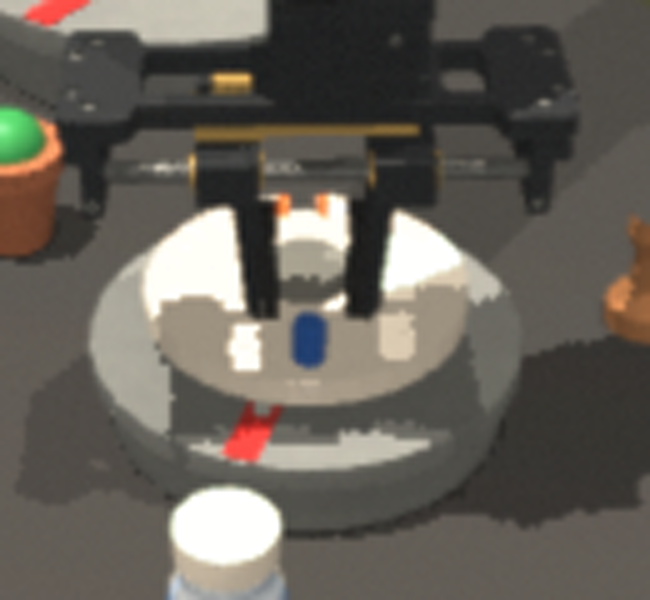

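```bash
python3 -c "
from h import *
s=st();p=s['tool_pos'];a=np.radians(yawof(s['eef_rot']));x=np.array([np.cos(a),np.sin(a),0]);y=np.array([np.sin(a),-np.cos(a),0])
b=np.array([p[0],p[1],p[2]-.011])
pts=[b+x*.013,b-x*.013,b+x*.013+y*.009,b-x*.013-y*.009,b-x*.013+y*.009,[.5601,.0856,.064],[.5601,.0856,.084]]
print(y);print(((w2px('scene',pts)-[270,150])*5).round(0))
print(((w2px('top',pts))).round(1))
im=vision.snapshot('top'); cv2.imwrite('pics/top3.png',cv2.resize(im[145:265,265:375],None,fx=5,fy=5,interpolation=cv2.INTER_CUBIC))"
```

```text
t 3.68 tcp [0.5588 0.0854 0.0812] yaw -42.7 F [-0.6 -0.2 -0.6] q [-0.35  0.84  0.21  1.87 -0.36  0.46 -0.64] open 0.301
[-0.67814489 -0.73492824  0.        ]
[[275. 350.]
 [339. 349.]
 [274. 336.]
 [340. 363.]
 [338. 336.]
 [305. 363.]
 [305. 324.]]
[[306.6 188.6]
 [300.  195.5]
 [309.  190.8]
 [297.6 193.2]
 [302.4 197.8]
 [303.3 191.7]
 [303.1 191.2]]
```

View pics/top3.png

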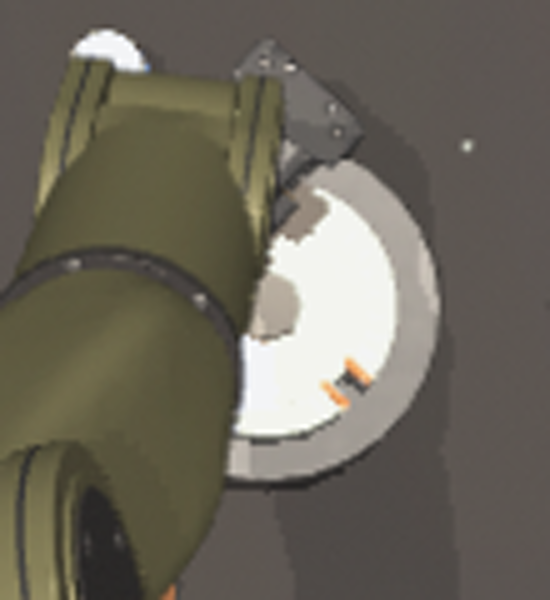

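```bash
python3 -c "
from h import *
im=vision.snapshot('scene'); 
g=cv2.resize(im[185:235,300:360],None,fx=12,fy=12,interpolation=cv2.INTER_NEAREST)
g=np.clip(255*(g/255.)**.5,0,255).astype(np.uint8)
cv2.imwrite('pics/scene4.png',g)
s=r.get_state();p=s['tool_pos'];a=np.radians(yawof(s['eef_rot']));x=np.array([np.cos(a),np.sin(a),0]);y=np.array([np.sin(a),-np.cos(a),0])
b=np.array([p[0],p[1],p[2]-.011])
print(((w2px('scene',[b+x*i+y*j for i in(.013,-.013) for j in (-.009,.009)])-[300,185])*12).round())
"
```

```text
[[299. 451.]
 [298. 386.]
 [455. 449.]
 [450. 385.]]
```

View pics/scene4.png

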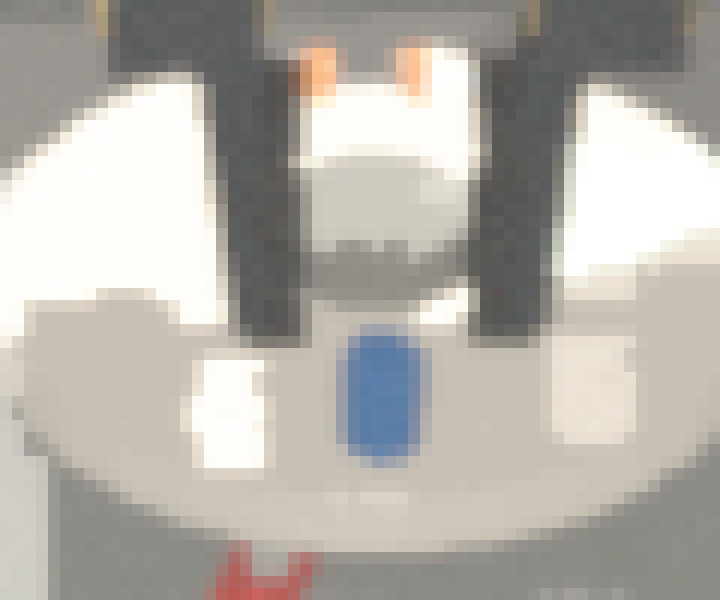

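```bash
python3 -c "
from h import *
def f(p,yaw,off,s):
    a=np.radians(yaw);x=np.array([np.cos(a),np.sin(a),0]);y=np.array([np.sin(a),-np.cos(a),0])
    for dz in (-.011,.008,.053,.1): print(dz,((w2px('scene',[np.array([*p[:2],p[2]+dz])+x*i+y*j for i in(.013,-.013) for j in (-.009,.009)])-off)*s).round().tolist())
f([.1618,.6037,.2294],75,[0,0],1)
f([.5612,.0884,.1742],-37.3,[0,0],1)
f([.5565,.0873,.107],-42.6,[260,130],4)
f([.5587,.0854,.081],-42.7,[270,150],5)
im=cv2.imread('pics/scene1.png');cv2.imwrite('pics/scene1c.png',cv2.resize(im[80:240,250:410],None,fx=4,fy=4))
im=cv2.imread('pics/scene0.png')
"
```

```text
-0.011 [[730.0, 187.0], [726.0, 190.0], [713.0, 180.0], [708.0, 183.0]]
0.008 [[737.0, 178.0], [733.0, 180.0], [719.0, 171.0], [715.0, 173.0]]
0.053 [[753.0, 153.0], [749.0, 156.0], [734.0, 146.0], [730.0, 149.0]]
0.1 [[770.0, 126.0], [766.0, 128.0], [750.0, 119.0], [746.0, 121.0]]
-0.011 [[326.0, 185.0], [325.0, 180.0], [339.0, 184.0], [338.0, 179.0]]
0.008 [[326.0, 176.0], [325.0, 171.0], [340.0, 175.0], [338.0, 170.0]]
0.053 [[326.0, 154.0], [325.0, 149.0], [340.0, 153.0], [339.0, 149.0]]
0.1 [[326.0, 129.0], [324.0, 125.0], [341.0, 129.0], [339.0, 124.0]]
-0.011 [[266.0, 329.0], [265.0, 308.0], [319.0, 329.0], [317.0, 307.0]]
0.008 [[266.0, 298.0], [265.0, 277.0], [320.0, 297.0], [318.0, 276.0]]
0.053 [[266.0, 219.0], [265.0, 199.0], [322.0, 218.0], [320.0, 198.0]]
0.1 [[266.0, 131.0], [266.0, 112.0], [324.0, 130.0], [322.0, 111.0]]
-0.011 [[275.0, 364.0], [275.0, 337.0], [340.0, 363.0], [338.0, 336.0]]
0.008 [[275.0, 326.0], [274.0, 299.0], [341.0, 325.0], [339.0, 299.0]]
0.053 [[275.0, 232.0], [274.0, 206.0], [343.0, 231.0], [341.0, 205.0]]
0.1 [[275.0, 126.0], [274.0, 101.0], [345.0, 125.0], [343.0, 101.0]]
```

View pics/scene1c.png

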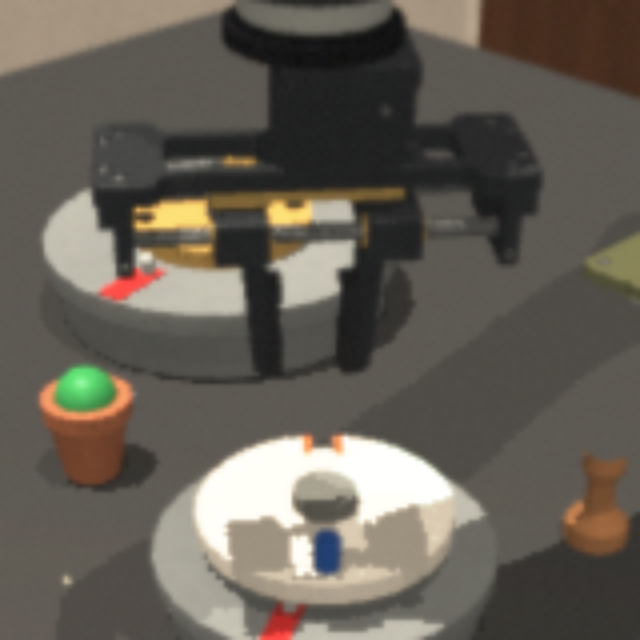

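```bash
python3 -c "
from h import *
p=np.array([.5588,.0854,.0812]);a=np.radians(-42.7);x=np.array([np.cos(a),np.sin(a),0]);y=np.array([np.sin(a),-np.cos(a),0])
for dz in (.053,.09,.12): print(dz,[((w2px('top',[p+x*i+y*j+[0,0,dz]])[0]-[265,145])*5).round().tolist() for i in(.0935,) for j in (-.0375,.0375)])
for dz in (.053,.09,.12): print(dz,[((w2px('scene',[p+x*i+y*j+[0,0,dz]])[0]-[270,150])*5).round().tolist() for i in(.0935,-.0935) for j in (-.0375,.0375)])
"
```

```text
0.053 [[260.0, 45.0], [366.0, 145.0]]
0.09 [[259.0, 34.0], [368.0, 137.0]]
0.12 [[259.0, 25.0], [371.0, 130.0]]
0.053 [[59.0, 276.0], [73.0, 169.0], [563.0, 271.0], [537.0, 164.0]]
0.09 [[52.0, 192.0], [68.0, 89.0], [572.0, 187.0], [544.0, 84.0]]
0.12 [[46.0, 120.0], [63.0, 20.0], [579.0, 115.0], [550.0, 16.0]]
```

```bash
python3 -c "
from h import *
im=cv2.imread('pics/top0.png');g=cv2.resize(im[300:400,0:130],None,fx=6,fy=6,interpolation=cv2.INTER_CUBIC)
p=np.array([.1618,.6037,.2294]);a=np.radians(75);x=np.array([np.cos(a),np.sin(a),0]);y=np.array([np.sin(a),-np.cos(a),0])
for dz,c in ((-.011,(0,255,0)),(.053,(0,0,255)),(.1,(255,0,0))):
  for i in (.044,-.044,.0615,-.0615):
    for j in (-.009,.009):
      u=(w2px('top',[p+x*i+y*j+[0,0,dz]])[0]-[0,300])*6; cv2.circle(g,tuple(int(v) for v in u),3,c,-1)
g=np.clip(255*(g/255.)**.6,0,255).astype(np.uint8)
cv2.imwrite('pics/top0g.png',g)
"
```

```text
(no output)
```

View pics/top0g.png

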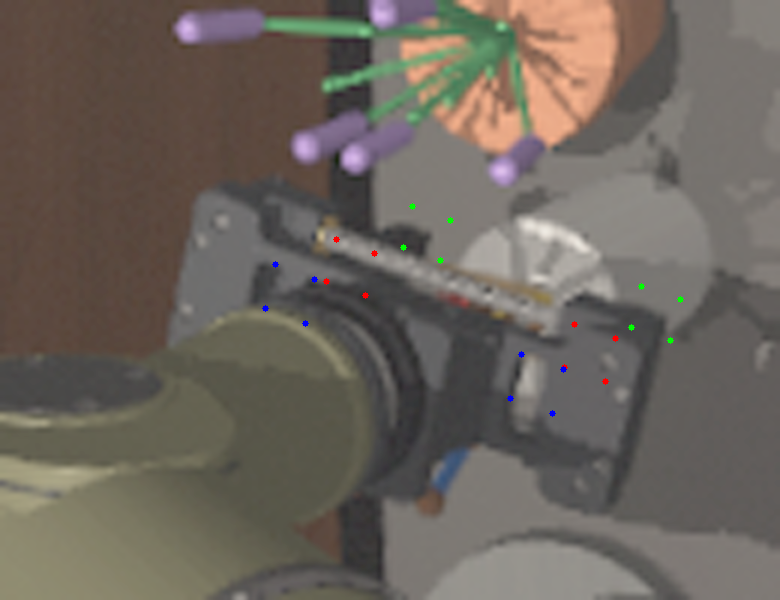

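The scene view shows the fingertips (322,211 and 342,211) higher than the state says, maybe by 15 mm or more. A small sideways push in the wanted direction will show whether they reach the lug.

>>> send_rows:
  series:
    - {"delta_pos":[-0.2,0,0],"turn":0,"jaw":0.7}
    - {"delta_pos":[-0.4,0,0],"turn":0,"jaw":0.7}
    - {"delta_pos":[-0.6,0,0],"turn":0,"jaw":0.7}
    - {"delta_pos":[-0.8,0,0],"turn":0,"jaw":0.7}
    - {"delta_pos":[-1.0,0,0],"turn":0,"jaw":0.7}
    - {"delta_pos":[-1.2,0,0],"turn":0,"jaw":0.7}
    - {"delta_pos":[-1.2,0,0],"turn":0,"jaw":0.7}

```text
clock: 4.37
tool_pos: [0.5496, 0.0941, 0.0814]
eef_rot: [0.931, -0.364, -0.0, -0.0]
contact_force: [-0.2, -0.4, 0.4]
opening: 0.301
```

```bash
python3 -c "
from h import *
st()
im=vision.snapshot('scene'); 
g=cv2.resize(im[185:235,300:360],None,fx=12,fy=12,interpolation=cv2.INTER_NEAREST)
g=np.clip(255*(g/255.)**.5,0,255).astype(np.uint8)
cv2.imwrite('pics/scene5.png',g)"
```

```text
t 4.37 tcp [0.5496 0.0941 0.0814] yaw -42.7 F [-0.2 -0.4  0.4] q [-0.37  0.84  0.21  1.9  -0.36  0.44 -0.65] open 0.301
```

View pics/scene5.png

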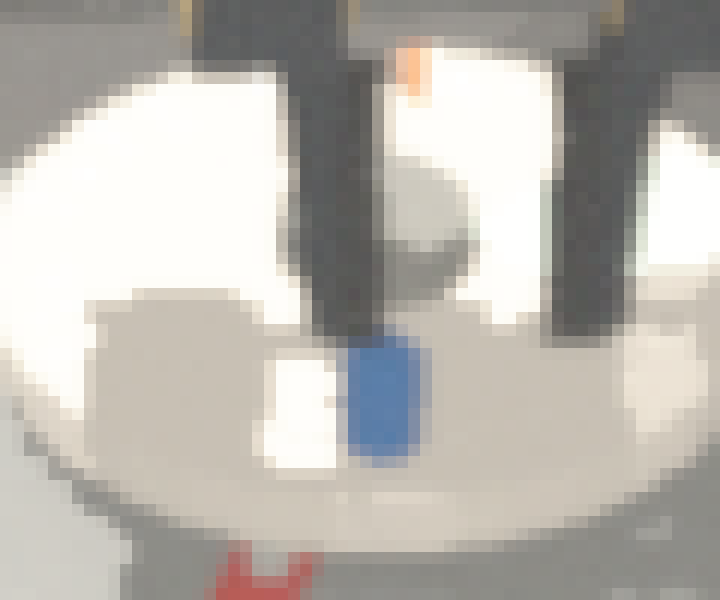

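The lug stayed put, there was no force, and the finger covers the lug's top edge. So the real fingertips sit about 17–23 mm higher than nominal. I re-centre and lower in small steps, watching force and picture.

>>> send_rows:
  series:
    - {"delta_pos":[0.5,0,0],"turn":0,"jaw":0.7}
    - {"delta_pos":[1.0,-0.05,0],"turn":0,"jaw":0.7}
    - {"delta_pos":[1.25,-0.1,0],"turn":0,"jaw":0.7}
    - {"delta_pos":[1.25,-0.1,0.3],"turn":0,"jaw":0.7}
    - {"delta_pos":[1.25,-0.1,0.6],"turn":0,"jaw":0.7}
    - {"delta_pos":[1.25,-0.1,0.8],"turn":0,"jaw":0.7}
    - {"delta_pos":[1.25,-0.1,1.0],"turn":0,"jaw":0.7}
    - {"delta_pos":[1.25,-0.1,1.0],"turn":0,"jaw":0.7}

```text
clock: 5.08
tool_pos: [0.5594, 0.0859, 0.0709]
eef_rot: [0.931, -0.364, -0.001, 0.0]
contact_force: [-0.2, -0.7, -0.0]
opening: 0.302
```

```bash
python3 -c "
from h import *
st()
im=vision.snapshot('scene'); 
g=cv2.resize(im[185:235,300:360],None,fx=12,fy=12,interpolation=cv2.INTER_NEAREST)
g=np.clip(255*(g/255.)**.5,0,255).astype(np.uint8)
cv2.imwrite('pics/scene6.png',g)"
```

```text
t 5.08 tcp [0.5594 0.0859 0.0709] yaw -42.7 F [-0.2 -0.7 -0. ] q [-0.35  0.86  0.2   1.88 -0.36  0.44 -0.63] open 0.302
```

View pics/scene6.png

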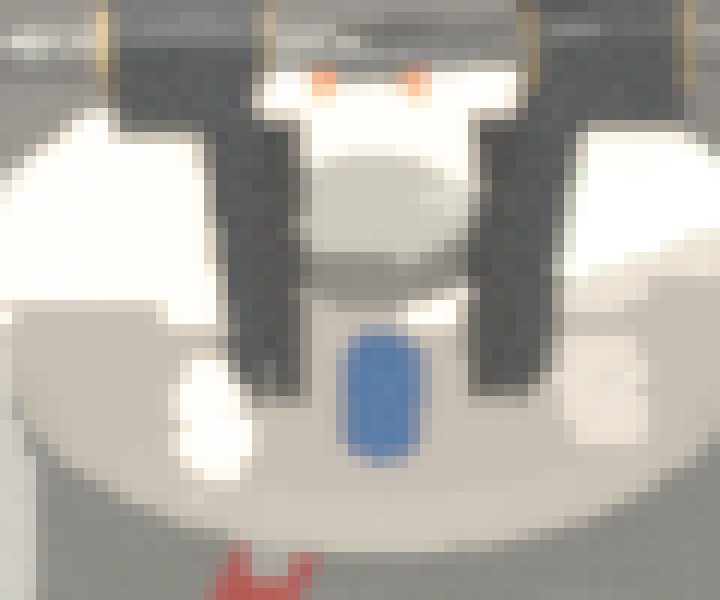

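>>> send_rows:
  series:
    - {"delta_pos":[0,0,0.1],"turn":0,"jaw":0.7}
    - {"delta_pos":[0,0,0.2],"turn":0,"jaw":0.7}
    - {"delta_pos":[0,0,0.3],"turn":0,"jaw":0.7}
    - {"delta_pos":[0,0,0.4],"turn":0,"jaw":0.7}
    - {"delta_pos":[0,0,0.5],"turn":0,"jaw":0.7}
    - {"delta_pos":[0,0,0.6],"turn":0,"jaw":0.7}
    - {"delta_pos":[0,0,0.6],"turn":0,"jaw":0.7}

```text
clock: 5.72
tool_pos: [0.5598, 0.0858, 0.0652]
eef_rot: [0.931, -0.364, -0.0, 0.0]
contact_force: [0.2, -0.8, -0.4]
opening: 0.302
```

```bash
python3 -c "
from h import *
st()
im=vision.snapshot('scene'); 
g=cv2.resize(im[185:235,300:360],None,fx=12,fy=12,interpolation=cv2.INTER_NEAREST)
g=np.clip(255*(g/255.)**.5,0,255).astype(np.uint8)
cv2.imwrite('pics/scene7.png',g)"
```

```text
t 5.72 tcp [0.5598 0.0858 0.0652] yaw -42.7 F [ 0.2 -0.8 -0.4] q [-0.35  0.87  0.2   1.88 -0.36  0.43 -0.63] open 0.302
```

View pics/scene7.png

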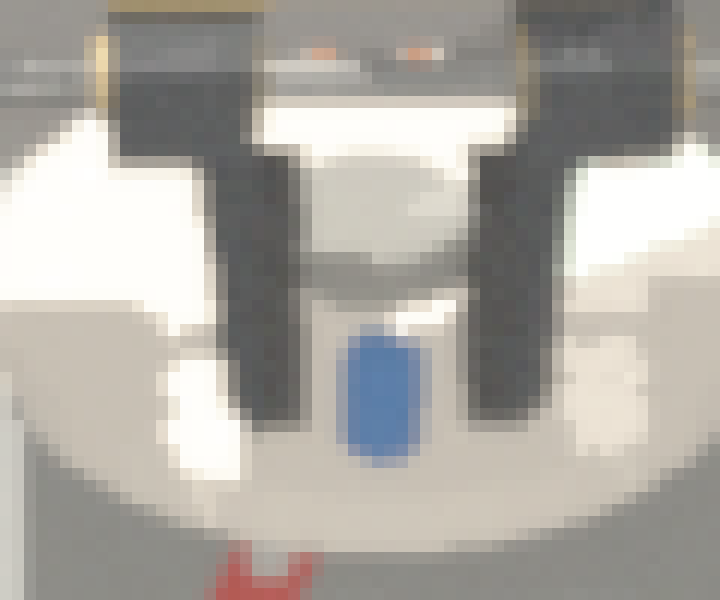

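>>> send_rows:
  series:
    - {"delta_pos":[0,0,0.1],"turn":0,"jaw":0.7}
    - {"delta_pos":[0,0,0.25],"turn":0,"jaw":0.7}
    - {"delta_pos":[-0.2,0,0.25],"turn":-2,"jaw":0.7}
    - {"delta_pos":[-0.38,0.01,0.25],"turn":-4,"jaw":0.7}
    - {"delta_pos":[-0.57,0.03,0.25],"turn":-6,"jaw":0.7}
    - {"delta_pos":[-0.77,0.05,0.25],"turn":-8,"jaw":0.7}
    - {"delta_pos":[-0.96,0.08,0.25],"turn":-10,"jaw":0.7}
    - {"delta_pos":[-1.14,0.12,0.25],"turn":-12,"jaw":0.7}

```text
clock: 6.43
tool_pos: [0.5507, 0.0925, 0.063]
eef_rot: [0.965, -0.263, 0.0, 0.0]
contact_force: [0.6, -1.1, -0.1]
opening: 0.302
```

```bash
cat >> h.py <<'E'
def view(i,n='scene',box=(265,165,400,265),f=5):
    im=vision.snapshot(n); cv2.imwrite(f'pics/{n}_full{i}.png',im);x0,y0,x1,y1=box
    g=cv2.resize(im[y0:y1,x0:x1],None,fx=f,fy=f,interpolation=cv2.INTER_CUBIC)
    cv2.imwrite(f'pics/{n}{i}.png',np.clip(255*(g/255.)**.6,0,255).astype(np.uint8))
def ang():
    s=st(); d=s["tool_pos"][:2]-C; print("phi",np.degrees(np.arctan2(d[1],d[0])).round(1),"r",np.hypot(*d).round(4))
E
python3 -c "
from h import *
ang(); view(8)"
```

```text
t 6.43 tcp [0.5507 0.0925 0.063 ] yaw -30.5 F [ 0.6 -1.1 -0.1] q [-0.33  0.86  0.14  1.9  -0.28  0.4  -0.51] open 0.302
phi 59.2 r 0.0549
```

View pics/scene8.png

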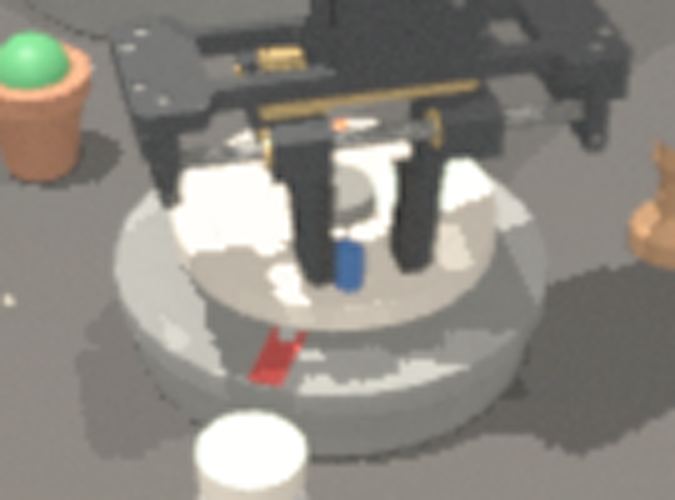

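The finger now pushes the lug, which moved to scene (335,218) with about 1 N. I continue along the circle.

>>> send_rows:
  series:
    - {"delta_pos":[-0.29,0.01,0],"turn":-3,"jaw":0.7}
    - {"delta_pos":[-0.57,0.03,0],"turn":-6,"jaw":0.7}
    - {"delta_pos":[-0.86,0.07,0],"turn":-9,"jaw":0.7}
    - {"delta_pos":[-1.14,0.12,0],"turn":-12,"jaw":0.7}
    - {"delta_pos":[-1.52,0.21,0],"turn":-16,"jaw":0.7}
    - {"delta_pos":[-1.88,0.33,0],"turn":-20,"jaw":0.7}
    - {"delta_pos":[-2.24,0.48,0],"turn":-24,"jaw":0.7}
    - {"delta_pos":[-2.58,0.64,0],"turn":-28,"jaw":0.7}

```text
clock: 7.15
tool_pos: [0.5255, 0.1002, 0.0631]
eef_rot: [1.0, -0.022, 0.0, -0.0]
contact_force: [1.0, -1.4, -1.0]
opening: 0.302
```

```bash
python3 -c "
from h import *
ang(); view(9)"
```

```text
t 7.15 tcp [0.5255 0.1002 0.0631] yaw -2.5 F [ 1.  -1.4 -1. ] q [-0.3   0.84  0.04  1.97 -0.08  0.33 -0.24] open 0.302
phi 86.9 r 0.0549
```

View pics/scene9.png

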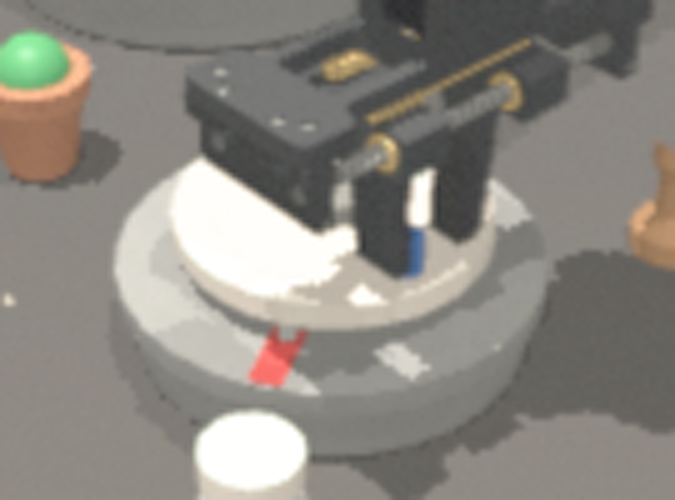

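>>> send_rows:
  series:
    - {"delta_pos":[-0.38,0.01,0],"turn":-4,"jaw":0.7}
    - {"delta_pos":[-0.77,0.05,0],"turn":-8,"jaw":0.7}
    - {"delta_pos":[-1.14,0.12,0],"turn":-12,"jaw":0.7}
    - {"delta_pos":[-1.52,0.21,0],"turn":-16,"jaw":0.7}
    - {"delta_pos":[-1.88,0.33,0],"turn":-20,"jaw":0.7}
    - {"delta_pos":[-2.24,0.48,0],"turn":-24,"jaw":0.7}
    - {"delta_pos":[-2.58,0.64,0],"turn":-28,"jaw":0.7}
    - {"delta_pos":[-2.92,0.84,0],"turn":-32,"jaw":0.7}

```text
clock: 7.87
tool_pos: [0.4964, 0.0936, 0.0631]
eef_rot: [0.967, 0.254, 0.001, -0.0]
contact_force: [1.9, 0.0, -0.9]
opening: 0.3
```

```bash
python3 -c "
from h import *
ang(); view(10)"
```

```text
t 7.87 tcp [0.4964 0.0936 0.0631] yaw 29.4 F [ 1.9  0.  -0.9] q [-0.24  0.82 -0.06  2.05  0.17  0.27  0.07] open 0.3
phi 118.5 r 0.0548
```

View pics/scene10.png

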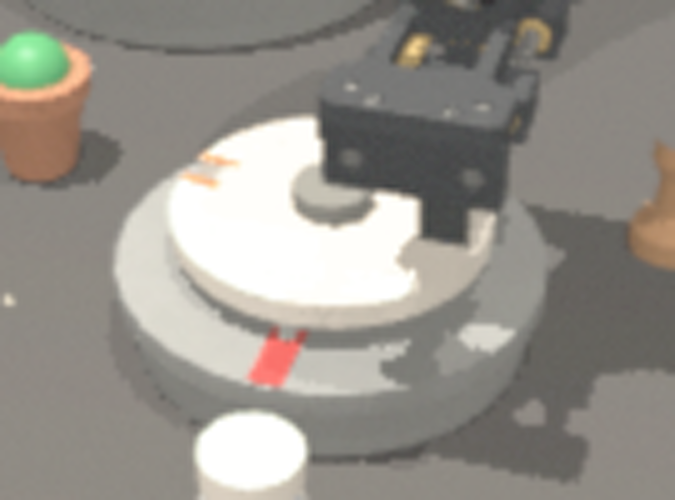

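>>> send_rows:
  series:
    - {"delta_pos":[-0.38,0.01,0],"turn":-4,"jaw":0.7}
    - {"delta_pos":[-0.77,0.05,0],"turn":-8,"jaw":0.7}
    - {"delta_pos":[-1.14,0.12,0],"turn":-12,"jaw":0.7}
    - {"delta_pos":[-1.52,0.21,0],"turn":-16,"jaw":0.7}
    - {"delta_pos":[-1.88,0.33,0],"turn":-20,"jaw":0.7}
    - {"delta_pos":[-2.24,0.48,0],"turn":-24,"jaw":0.7}
    - {"delta_pos":[-2.58,0.64,0],"turn":-28,"jaw":0.7}
    - {"delta_pos":[-2.92,0.84,0],"turn":-32,"jaw":0.7}

```text
clock: 8.58
tool_pos: [0.4751, 0.0723, 0.0631]
eef_rot: [0.86, 0.51, 0.001, -0.0]
contact_force: [0.9, 0.7, 0.4]
opening: 0.302
```

```bash
python3 -c "
from h import *
ang(); view(11)"
```

```text
t 8.58 tcp [0.4751 0.0723 0.0631] yaw 61.4 F [0.9 0.7 0.4] q [-0.16  0.81 -0.14  2.12  0.44  0.24  0.39] open 0.302
phi 150.5 r 0.0546
```

View pics/scene11.png

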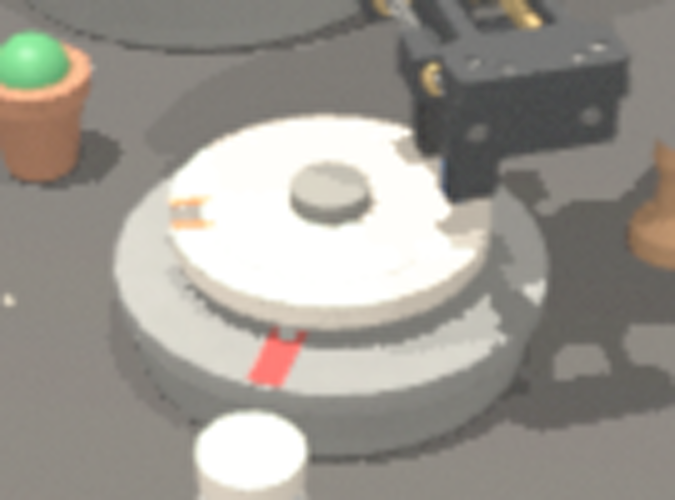

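>>> send_rows:
  series:
    - {"delta_pos":[-0.38,0.01,0],"turn":-4,"jaw":0.7}
    - {"delta_pos":[-0.77,0.05,0],"turn":-8,"jaw":0.7}
    - {"delta_pos":[-1.14,0.12,0],"turn":-12,"jaw":0.7}
    - {"delta_pos":[-1.52,0.21,0],"turn":-16,"jaw":0.7}
    - {"delta_pos":[-1.88,0.33,0],"turn":-20,"jaw":0.7}
    - {"delta_pos":[-2.24,0.48,0],"turn":-24,"jaw":0.7}
    - {"delta_pos":[-2.58,0.64,0],"turn":-28,"jaw":0.7}
    - {"delta_pos":[-2.92,0.84,0],"turn":-32,"jaw":0.7}

```text
clock: 9.3
tool_pos: [0.4681, 0.0427, 0.063]
eef_rot: [0.686, 0.727, 0.001, -0.0]
contact_force: [-0.1, 1.5, 0.2]
opening: 0.306
```

```bash
cat >> h.py <<'E'
def meas(n='scene'):
    im=vision.snapshot(n); B,G,R=[x.astype(int) for x in cv2.split(im)]
    c0={'scene':None,'top':C}[n]
    H,S,V=cv2.split(cv2.cvtColor(im,cv2.COLOR_BGR2HSV)); H=H.astype(int)
    # pale orange stripes on the plate: weight = R-B ; red stripe on the head
    for k,w,z,lo,hi in (("orange",(R-B)*((R-B>35)&(H>=6)&(H<25)&(R>140)),.064,.045,.074),("red",(R-G)*((R-G>50)&((H<6)|(H>174))),.04,.068,.097),("blue",(B-R)*(B-R>40),.08,.03,.08)):
        v,u=np.nonzero(w>0); X=px2w(n,np.c_[u,v],z)[:,:2]-C; d=np.hypot(*X.T); s=(d>lo)&(d<hi)
        if s.sum()<3: print(n,k,"none"); continue
        ww=w[v,u][s]; q=(X[s]*ww[:,None]).sum(0)/ww.sum(); a=np.degrees(np.arctan2(X[s,1],X[s,0]))
        print(n,k,s.sum(),"ang",np.degrees(np.arctan2(q[1],q[0])).round(2),"r",np.hypot(*q).round(4),"xy",(q+C).round(4),"span",a.min().round(1),a.max().round(1))
E
python3 -c "
from h import *
ang(); view(12); meas('scene'); meas('top'); view(12,'top',(265,145,375,265))"
```

```text
t 9.3 tcp [0.4681 0.0427 0.063 ] yaw 93.3 F [-0.1  1.5  0.2] q [-0.05  0.81 -0.23  2.15  0.71  0.26  0.73] open 0.306
phi -177.2 r 0.0545
scene orange 129 ang 2.59 r 0.0321 xy [0.5546 0.0468] span -169.9 172.5
scene red 55 ang 28.55 r 0.0788 xy [0.5918 0.083 ] span 22.2 34.2
scene blue 26 ang 175.06 r 0.0499 xy [0.4729 0.0497] span -179.4 179.3
top orange 34 ang -4.85 r 0.0603 xy [0.5827 0.0403] span -17.1 35.3
top red 44 ang 29.02 r 0.083 xy [0.5952 0.0857] span 23.6 34.3
top blue none
```

View pics/scene12.png

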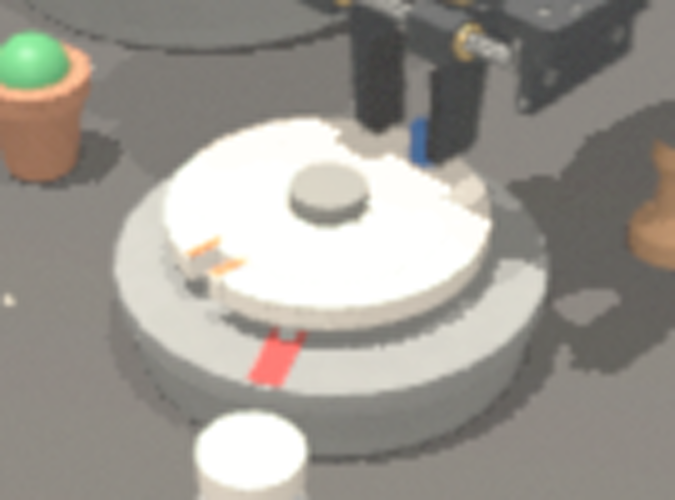

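View pics/top12.png

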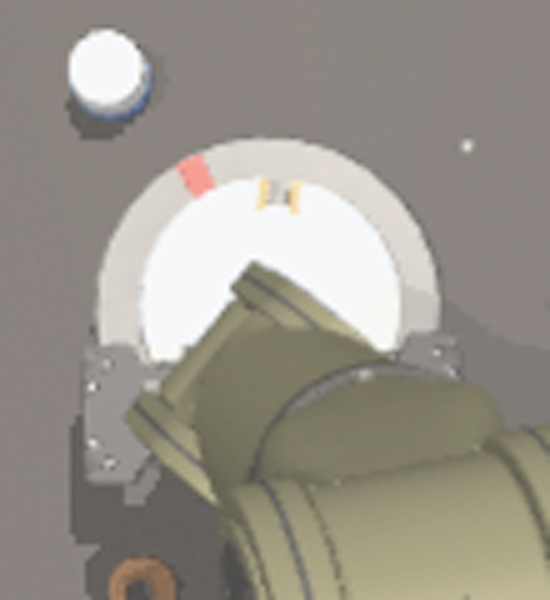

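>>> send_rows:
  series:
    - {"delta_pos":[-0.38,0.01,0],"turn":-4,"jaw":0.7}
    - {"delta_pos":[-0.77,0.05,0],"turn":-8,"jaw":0.7}
    - {"delta_pos":[-1.14,0.12,0],"turn":-12,"jaw":0.7}
    - {"delta_pos":[-1.52,0.21,0],"turn":-16,"jaw":0.7}
    - {"delta_pos":[-1.88,0.33,0],"turn":-20,"jaw":0.7}
    - {"delta_pos":[-2.24,0.48,0],"turn":-24,"jaw":0.7}
    - {"delta_pos":[-2.5,0.6,0],"turn":-27,"jaw":0.7}
    - {"delta_pos":[-2.5,0.6,0],"turn":-27,"jaw":0.7}

```text
clock: 10.17
tool_pos: [0.4751, 0.0173, 0.0628]
eef_rot: [0.498, 0.867, 0.0, -0.0]
contact_force: [0.1, 1.1, -0.1]
opening: 0.3
```

```bash
python3 -c "
from h import *
ang(); view(13); meas('scene'); meas('top'); view(13,'top',(280,160,350,210),10)"
```

```text
t 10.17 tcp [0.4751 0.0173 0.0628] yaw 120.2 F [ 0.1  1.1 -0.1] q [ 0.09  0.82 -0.37  2.13  0.89  0.34  1.08] open 0.3
phi -149.4 r 0.0551
scene orange 128 ang 19.37 r 0.038 xy [0.5584 0.058 ] span -179.0 179.9
scene red 55 ang 28.55 r 0.0788 xy [0.5918 0.083 ] span 22.2 34.2
scene blue 44 ang -157.51 r 0.0509 xy [0.4756 0.0259] span -172.5 -148.4
top orange 32 ang 22.64 r 0.0611 xy [0.579  0.0689] span 9.3 35.3
top red 45 ang 28.93 r 0.0827 xy [0.595  0.0854] span 23.6 34.3
top blue none
```

View pics/scene13.png

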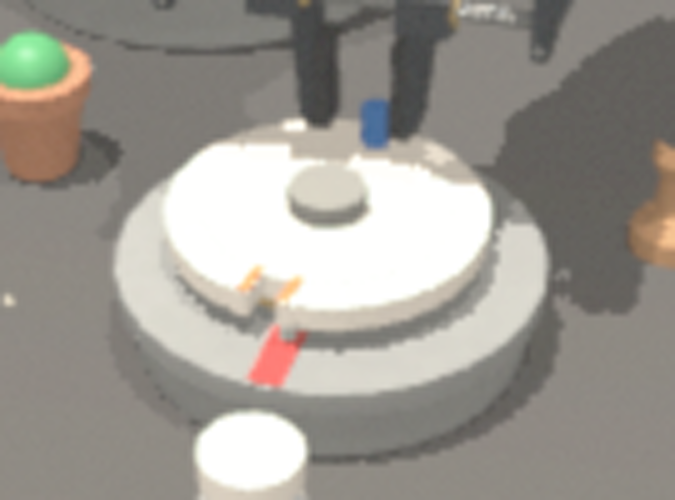

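View pics/top13.png

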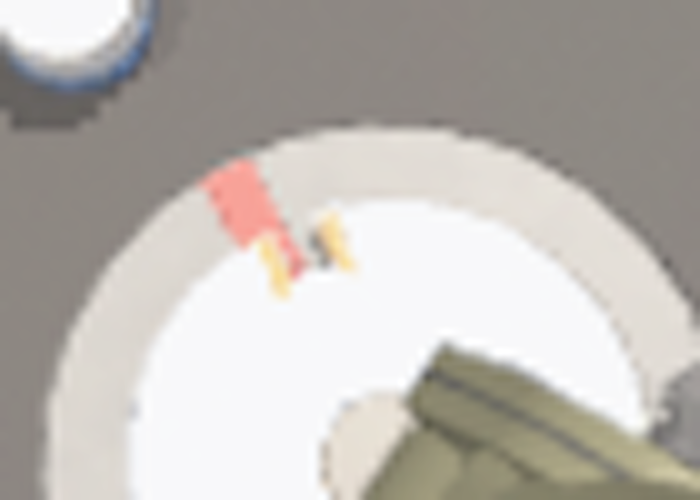

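```bash
python3 -c "
from h import *
for n,uv,z in (('top',[310.5,185.6],.064),('scene',[318.9,221.8],.064)):
    q=px2w(n,[uv],z)[0][:2]-C; print(n,np.degrees(np.arctan2(q[1],q[0])),np.hypot(*q))
# predicted pixels of wheel-pin ray & stripes for checking
for n,o,s in (('scene',[265,165],5),('top',[280,160],10)):
    for a in (28,29,30): print(n,a,[((w2px(n,[[C[0]+rr*np.cos(np.radians(a)),C[1]+rr*np.sin(np.radians(a)),.04]])[0]-o)*s).round(0).tolist() for rr in (.072,.095)])
"
```

```text
top 21.05356205175224 0.058324239817373016
scene 21.730704745694023 0.05746119347363666
scene 28 [[273.0, 355.0], [254.0, 390.0]]
scene 29 [[276.0, 355.0], [258.0, 390.0]]
scene 30 [[279.0, 356.0], [262.0, 391.0]]
top 28 [[261.0, 230.0], [223.0, 156.0]]
top 29 [[257.0, 232.0], [217.0, 159.0]]
top 30 [[253.0, 234.0], [212.0, 162.0]]
```

>>> send_rows:
  series:
    - {"delta_pos":[-0.19,0,0],"turn":-2,"jaw":0.7}
    - {"delta_pos":[-0.38,0.01,0],"turn":-4,"jaw":0.7}
    - {"delta_pos":[-0.58,0.03,0],"turn":-6,"jaw":0.7}
    - {"delta_pos":[-0.62,0.04,0],"turn":-6.5,"jaw":0.7}
    - {"delta_pos":[-0.62,0.04,0],"turn":-6.5,"jaw":0.7}

```text
clock: 10.78
tool_pos: [0.4784, 0.0126, 0.0629]
eef_rot: [0.448, 0.894, 0.0, -0.0]
contact_force: [0.2, 0.8, 0.6]
opening: 0.296
```

```bash
python3 -c "
from h import *
ang(); view(14,'scene',(300,205,350,250),14); view(14,'top',(290,165,330,200),18)"
```

```text
t 10.78 tcp [0.4784 0.0126 0.0629] yaw 126.7 F [0.2 0.8 0.6] q [ 0.12  0.83 -0.4   2.12  0.92  0.37  1.18] open 0.296
phi -143.5 r 0.055
```

View pics/scene14.png

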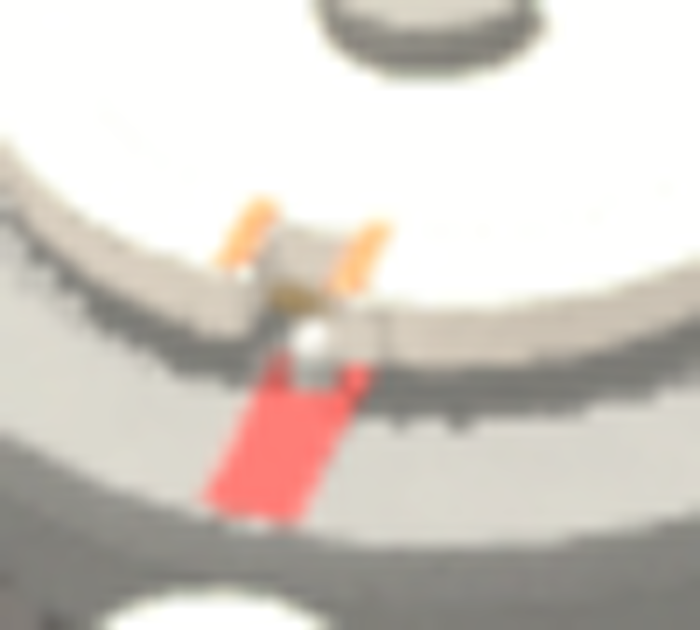

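View pics/top14.png

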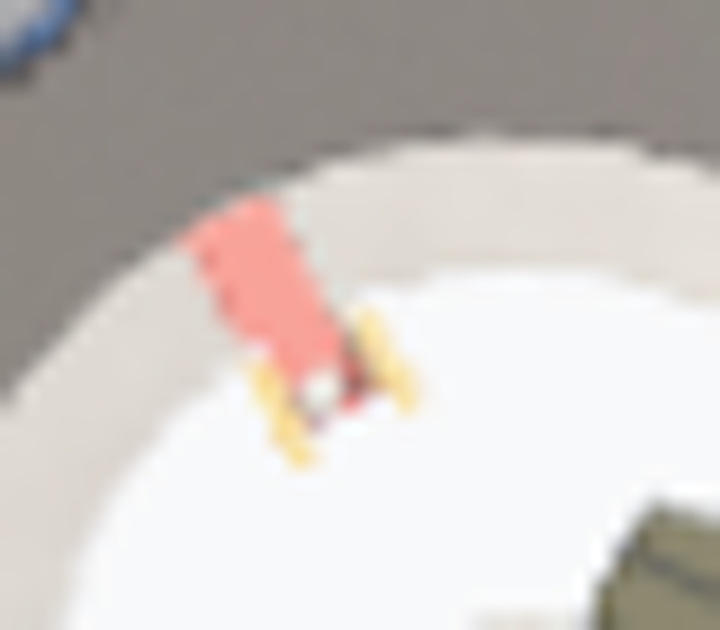

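```bash
python3 -c "
from h import *
def A(n,uv,z):
    q=px2w(n,[uv],z)[0][:2]-C; return np.degrees(np.arctan2(q[1],q[0])).round(2),np.hypot(*q).round(4)
t=lambda u,v:[290+u/18-.5+.5/18,165+v/18-.5+.5/18]
s=lambda u,v:[300+u/14-.5+.5/14,205+v/14-.5+.5/14]
print('top notch',A('top',t(334.5,387),.064),'pin',A('top',t(320,390),.051),'stripe',A('top',t(265,285),.04))
print('scene notch',A('scene',s((250+360)/2,(233+258)/2),.064),'pin',A('scene',s(311,340),.0495),'stripe',A('scene',s(283,445),.04))
"
```

```text
top notch (np.float64(27.27), np.float64(0.0598)) pin (np.float64(29.09), np.float64(0.0615)) stripe (np.float64(28.81), np.float64(0.0807))
scene notch (np.float64(26.69), np.float64(0.0564)) pin (np.float64(28.69), np.float64(0.0599)) stripe (np.float64(28.66), np.float64(0.0731))
```

The pin is now visible in the notch, at top (307.8,186.7). Both cameras put the notch about 1.9° short, so I nudge by 2°.

>>> send_rows:
  series:
    - {"delta_pos":[-0.1,0,0],"turn":-1,"jaw":0.7}
    - {"delta_pos":[-0.19,0,0],"turn":-2,"jaw":0.7}
    - {"delta_pos":[-0.19,0,0],"turn":-2,"jaw":0.7}
    - {"delta_pos":[-0.19,0,0],"turn":-2,"jaw":0.7}

```text
clock: 11.22
tool_pos: [0.4798, 0.0107, 0.0629]
eef_rot: [0.432, 0.902, 0.0, 0.0]
contact_force: [-1.3, 1.1, 0.1]
opening: 0.301
```

```bash
python3 -c "
from h import *
ang(); view(15,'scene',(300,205,350,250),14); view(15,'top',(290,165,330,200),18)"
```

```text
t 11.22 tcp [0.4798 0.0107 0.0629] yaw 128.8 F [-1.3  1.1  0.1] q [ 0.14  0.83 -0.42  2.12  0.92  0.38  1.21] open 0.301
phi -140.9 r 0.0551
```

View pics/scene15.png

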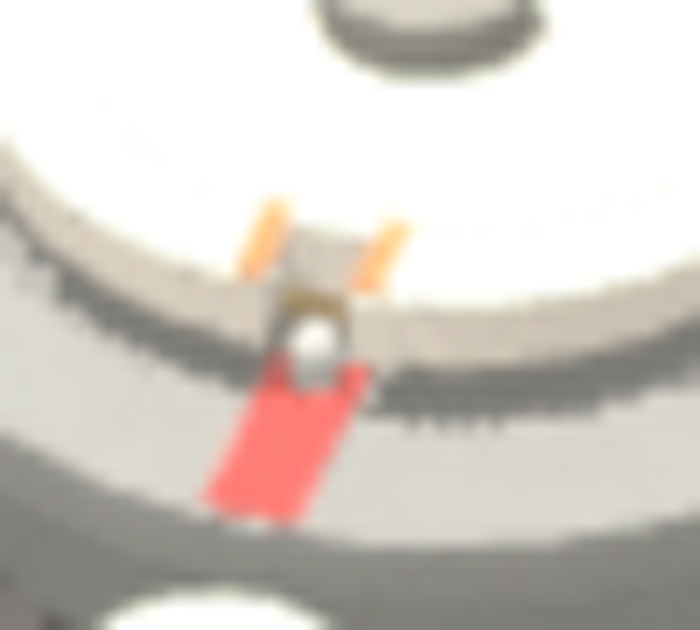

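View pics/top15.png

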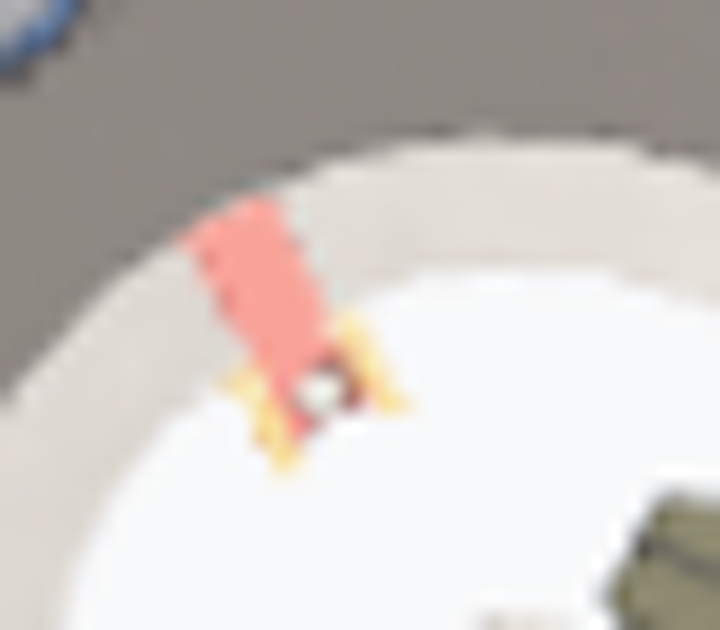

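```bash
python3 -c "
from h import *
def A(n,uv,z):
    q=px2w(n,[uv],z)[0][:2]-C; return np.degrees(np.arctan2(q[1],q[0])).round(2),np.hypot(*q).round(4)
t=lambda u,v:[290+u/18-.5+.5/18,165+v/18-.5+.5/18]
s=lambda u,v:[300+u/14-.5+.5/14,205+v/14-.5+.5/14]
print('top notch',A('top',t(316,392),.064),'pin',A('top',t(322,390),.051))
print('scene notch',A('scene',s(322,249),.064),'pin',A('scene',s(311,340),.0495))
def cen(n,im,fn):
    B,G,R=[x.astype(int) for x in cv2.split(im)]; w=np.minimum(R,G)-B if n=='top' else np.where((R-B>40)&(G-B>15),R-B,0)
    w=np.where(w>15,w,0); v,u=np.nonzero(w); X=px2w(n,np.c_[u,v],.064)[:,:2]-C; d=np.hypot(*X.T);a=np.degrees(np.arctan2(X[:,1],X[:,0]))
    k=(d>.05)&(d<.074)&(a>10)&(a<50); 
    for uu,vv,aa,dd,ww in zip(u[k],v[k],a[k],d[k],w[v[k],u[k]]): print(n,uu,vv,aa.round(1),dd.round(4),ww)
for n in('top','scene'): cen(n,cv2.imread(f'pics/{n}_full15.png'),0)
"
```

```text
top notch (np.float64(29.95), np.float64(0.0605)) pin (np.float64(28.84), np.float64(0.0614))
scene notch (np.float64(29.35), np.float64(0.0564)) pin (np.float64(28.69), np.float64(0.0599))
top 308 182 23.5 0.0699 29
top 309 182 21.4 0.0689 46
top 308 183 24.4 0.0674 36
top 309 183 22.2 0.0664 83
top 310 183 20.0 0.0654 36
top 308 184 25.3 0.0649 22
top 309 184 23.1 0.0639 61
top 310 184 20.8 0.0629 70
top 302 185 38.3 0.071 16
top 303 185 36.5 0.0694 46
top 304 185 34.7 0.0679 39
top 309 185 24.1 0.0613 38
top 310 185 21.7 0.0603 86
top 311 185 19.3 0.0594 37
top 302 186 39.7 0.0689 42
top 303 186 37.9 0.0672 78
top 304 186 36.0 0.0656 58
top 309 186 25.1 0.0589 20
top 310 186 22.7 0.0578 61
top 311 186 20.2 0.0568 67
top 303 187 39.3 0.0651 37
top 304 187 37.4 0.0634 79
top 305 187 35.4 0.0618 39
top 311 187 21.1 0.0543 86
top 312 187 18.4 0.0534 48
top 304 188 38.9 0.0612 88
top 305 188 36.9 0.0596 75
top 304 189 40.5 0.0591 63
top 305 189 38.4 0.0574 82
top 306 189 36.2 0.0558 29
top 305 190 40.2 0.0553 88
top 306 190 37.9 0.0536 59
top 305 191 42.0 0.0532 29
scene 318 220 17.1 0
[... 796 characters left out ...]
6 113
scene 326 224 37.3 0.0603 159
scene 327 224 39.3 0.06 110
scene 316 225 21.1 0.0695 42
scene 317 225 22.6 0.0686 46
scene 318 225 24.2 0.0678 45
scene 320 225 27.4 0.0664 41
scene 321 225 29.1 0.0658 48
scene 322 225 30.8 0.0652 42
scene 324 225 34.2 0.0642 60
scene 325 225 36.0 0.0638 126
scene 326 225 37.8 0.0635 144
scene 327 225 39.6 0.0632 85
scene 320 226 28.3 0.0695 52
scene 321 226 29.9 0.0689 65
scene 322 226 31.5 0.0683 63
scene 323 226 33.2 0.0678 61
scene 324 226 34.8 0.0674 53
scene 325 226 36.5 0.067 45
scene 326 226 38.2 0.0667 47
scene 327 226 39.9 0.0665 50
scene 321 227 30.6 0.072 45
scene 322 227 32.2 0.0715 42
scene 323 227 33.8 0.071 53
scene 324 227 35.4 0.0706 52
```

The two cameras now put the notch 0.7–1.1° past the pin (about 1 mm), inside the 2.5 mm tolerance. I back the finger off the lug, rise and shut the jaws.

>>> send_rows:
  series:
    - {"delta_pos":[0.2,0,0],"turn":0,"jaw":0.7}
    - {"delta_pos":[0.45,0,0],"turn":0,"jaw":0.7}
    - {"delta_pos":[0.5,0,-0.5],"turn":0,"jaw":0.7}
    - {"delta_pos":[0.5,0,-1.5],"turn":0,"jaw":0.7}
    - {"delta_pos":[0.5,0,-3],"turn":0,"jaw":0.7}
    - {"delta_pos":[0.5,0,-4.5],"turn":0,"jaw":0.7}
    - {"delta_pos":[0.5,0,-6],"turn":0,"jaw":1}
    - {"delta_pos":[0.5,0,-6],"turn":0,"jaw":1}

```text
clock: 11.98
tool_pos: [0.4778, 0.0148, 0.1252]
eef_rot: [0.432, 0.902, 0.001, 0.002]
contact_force: [0.1, 0.0, 0.3]
opening: 0.174
```

```bash
python3 -c "
from h import *
st(); view(16); view(16,'top',(290,165,330,200),18); delta(*C,.11,95)"
```

```text
t 11.98 tcp [0.4778 0.0148 0.1252] yaw 128.8 F [0.1 0.  0.3] q [ 0.22  0.73 -0.56  2.09  0.78  0.53  1.33] open 0.174
delta_cm [-0.45  5.5   1.33] turn 33.8
```

View pics/scene16.png

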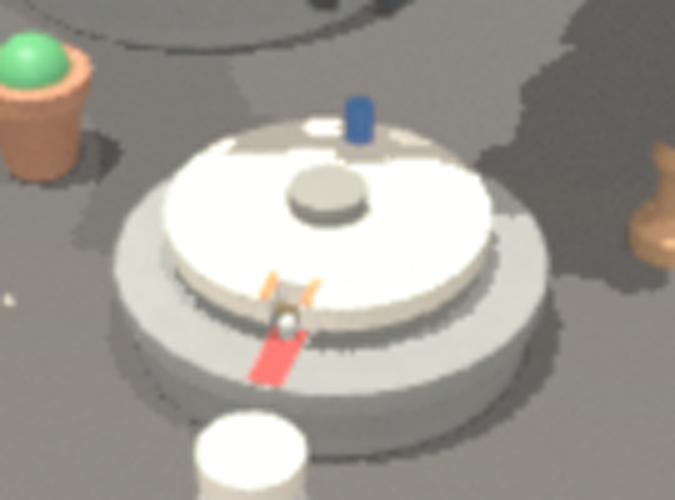

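View pics/top16.png

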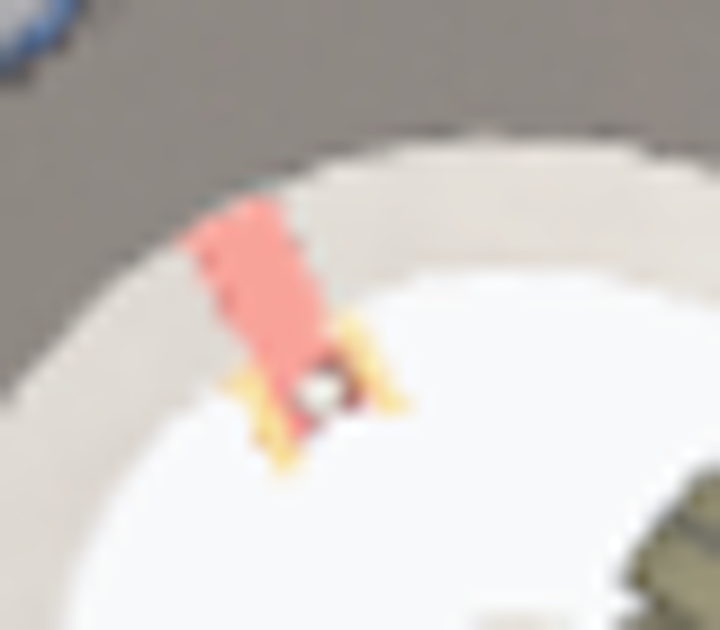

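>>> send_rows:
  series:
    - {"delta_pos":[-0.1,1.2,0],"turn":0,"jaw":1}
    - {"delta_pos":[-0.2,2.6,0],"turn":0,"jaw":1}
    - {"delta_pos":[-0.3,4.0,0],"turn":0,"jaw":1}
    - {"delta_pos":[-0.45,5.0,0],"turn":0,"jaw":1}
    - {"delta_pos":[-0.45,5.5,0.5],"turn":0,"jaw":1}
    - {"delta_pos":[-0.45,5.5,1.5],"turn":0,"jaw":1}
    - {"delta_pos":[-0.45,5.5,2.5],"turn":0,"jaw":1}
    - {"delta_pos":[-0.45,5.5,2.5],"turn":0,"jaw":1}

```text
clock: 12.75
tool_pos: [0.5198, 0.0444, 0.0952]
eef_rot: [0.432, 0.902, -0.002, -0.002]
contact_force: [-0.5, 0.1, 0.3]
opening: 0.005
```

```bash
python3 -c "
from h import *
st(); view(17); delta(*C,.075,128.8)"
```

```text
t 12.75 tcp [0.5198 0.0444 0.0952] yaw 128.8 F [-0.5  0.1  0.3] q [ 0.15  0.82 -0.55  1.97  0.77  0.58  1.32] open 0.005
delta_cm [-0.09  0.24  2.11] turn 0.0
```

View pics/scene17.png

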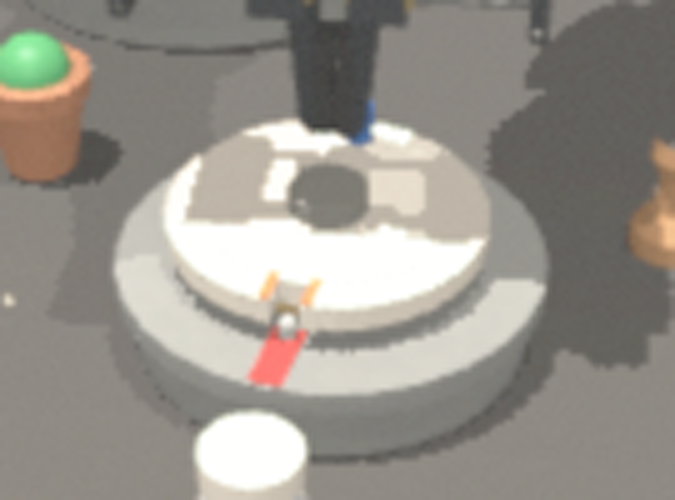

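>>> send_rows:
  series:
    - {"delta_pos":[0,0.1,0.3],"turn":0,"jaw":1}
    - {"delta_pos":[0,0.1,0.6],"turn":0,"jaw":1}
    - {"delta_pos":[0,0.1,0.9],"turn":0,"jaw":1}
    - {"delta_pos":[0,0.1,1.2],"turn":0,"jaw":1}
    - {"delta_pos":[0,0.1,1.5],"turn":0,"jaw":1}
    - {"delta_pos":[0,0.1,1.7],"turn":0,"jaw":1}
    - {"delta_pos":[0,0.1,1.8],"turn":0,"jaw":1}
    - {"delta_pos":[0,0.1,1.8],"turn":0,"jaw":1}

```text
clock: 13.47
tool_pos: [0.523, 0.0462, 0.0797]
eef_rot: [0.432, 0.902, -0.0, -0.0]
contact_force: [1.4, -0.5, -0.5]
opening: 0.008
```

```bash
python3 -c "
from h import *
st(); view(18); delta(*C,.070,128.8)"
```

```text
t 13.47 tcp [0.523  0.0462 0.0797] yaw 128.8 F [ 1.4 -0.5 -0.5] q [ 0.13  0.84 -0.52  1.97  0.8   0.54  1.29] open 0.008
delta_cm [-0.03 -0.08  0.99] turn 0.0
```

View pics/scene18.png

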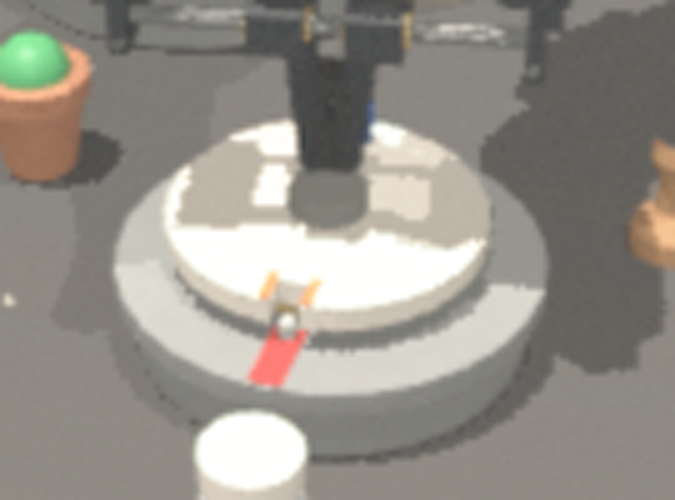

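>>> send_rows:
  series:
    - {"delta_pos":[0,-0.08,0.15],"turn":0,"jaw":1}
    - {"delta_pos":[0,-0.08,0.3],"turn":0,"jaw":1}
    - {"delta_pos":[0,-0.08,0.4],"turn":0,"jaw":1}
    - {"delta_pos":[0,-0.08,0.5],"turn":0,"jaw":1}
    - {"delta_pos":[0,-0.08,0.6],"turn":0,"jaw":1}
    - {"delta_pos":[0,-0.08,0.7],"turn":0,"jaw":1}
    - {"delta_pos":[0,-0.08,0.8],"turn":0,"jaw":1}
    - {"delta_pos":[0,-0.08,0.8],"turn":0,"jaw":1}

```text
clock: 14.18
tool_pos: [0.5224, 0.0457, 0.0717]
eef_rot: [0.432, 0.902, -0.0, -0.0]
contact_force: [-0.5, -0.3, -0.4]
opening: 0.004
```

```bash
python3 -c "
from h import *
st(); view(19); delta(*C,.070,128.8)"
```

```text
t 14.18 tcp [0.5224 0.0457 0.0717] yaw 128.8 F [-0.5 -0.3 -0.4] q [ 0.12  0.86 -0.5   1.98  0.82  0.52  1.28] open 0.004
delta_cm [-0.04 -0.    0.18] turn 0.0
```

View pics/scene19.png

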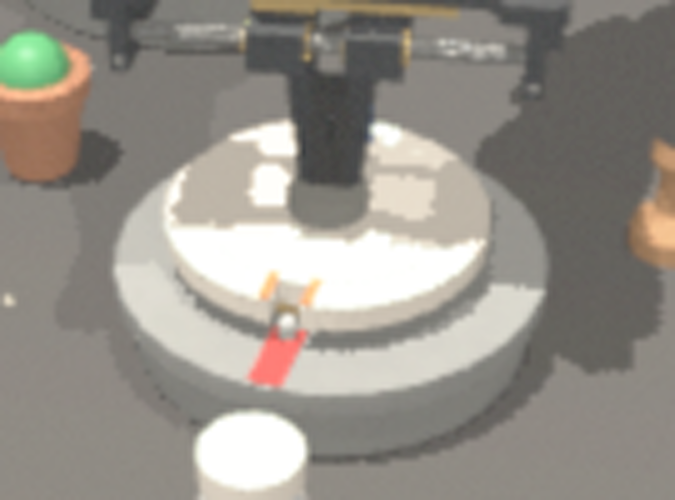

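>>> send_rows:
  series:
    - {"delta_pos":[0,0,0.1],"turn":0,"jaw":1}
    - {"delta_pos":[0,0,0.2],"turn":0,"jaw":1}
    - {"delta_pos":[0,0,0.3],"turn":0,"jaw":1}
    - {"delta_pos":[0,0,0.3],"turn":0,"jaw":1}

```text
clock: 14.57
tool_pos: [0.5223, 0.0457, 0.0687]
eef_rot: [0.432, 0.902, -0.0, -0.0]
contact_force: [0.3, -0.4, -0.0]
opening: 0.002
```

>>> send_rows:
  series:
    - {"delta_pos":[0,0,0.1],"turn":0,"jaw":1}
    - {"delta_pos":[0,0,0.2],"turn":0,"jaw":1}
    - {"delta_pos":[0,0,0.2],"turn":0,"jaw":1}

```text
clock: 14.82
tool_pos: [0.5224, 0.0457, 0.0669]
eef_rot: [0.432, 0.902, 0.0, 0.0]
contact_force: [-0.5, -0.5, -0.3]
opening: 0.003
```

>>> send_rows:
  series:
    - {"delta_pos":[0,0,0.1],"turn":0,"jaw":1}
    - {"delta_pos":[0,0,0.2],"turn":0,"jaw":1}
    - {"delta_pos":[0,0,0.2],"turn":0,"jaw":1}

```text
clock: 15.07
tool_pos: [0.5225, 0.0458, 0.0653]
eef_rot: [0.432, 0.902, 0.0, 0.0]
contact_force: [-0.1, 0.3, 5.2]
opening: 0.006
```

```bash
python3 -c "
from h import *
st(); view(20)"
```

```text
t 15.07 tcp [0.5225 0.0458 0.0653] yaw 128.8 F [-0.1  0.3  5.2] q [ 0.12  0.87 -0.49  1.98  0.83  0.51  1.26] open 0.006
```

View pics/scene20.png

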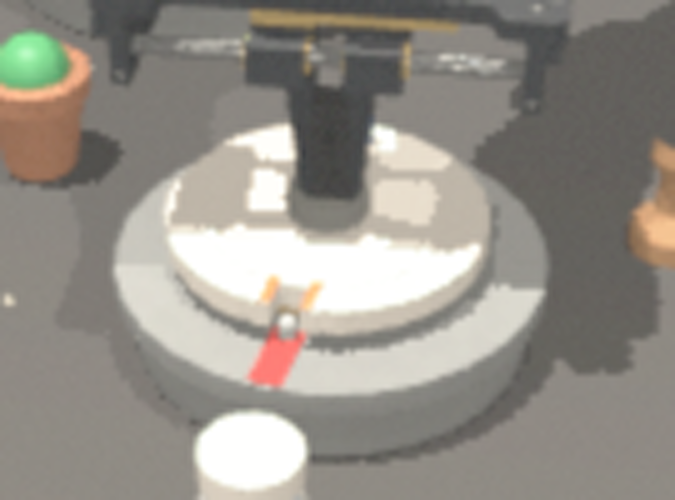

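Contact: 5.2 N at TCP z 0.0653. I continue pressing in small steps.

>>> send_rows:
  series:
    - {"delta_pos":[0,0,0.05],"turn":0,"jaw":1}
    - {"delta_pos":[0,0,0.1],"turn":0,"jaw":1}
    - {"delta_pos":[0,0,0.15],"turn":0,"jaw":1}
    - {"delta_pos":[0,0,0.2],"turn":0,"jaw":1}

```text
clock: 15.45
tool_pos: [0.5225, 0.0457, 0.0635]
eef_rot: [0.432, 0.902, 0.0, 0.0]
contact_force: [-1.4, -0.0, 7.1]
opening: 0.004
```

>>> send_rows:
  series:
    - {"delta_pos":[0,0,0.05],"turn":0,"jaw":1}
    - {"delta_pos":[0,0,0.1],"turn":0,"jaw":1}
    - {"delta_pos":[0,0,0.15],"turn":0,"jaw":1}

```text
clock: 15.7
tool_pos: [0.5225, 0.0457, 0.062]
eef_rot: [0.432, 0.902, 0.0, 0.0]
contact_force: [-1.8, -0.9, 7.0]
opening: 0.005
```

>>> send_rows:
  series:
    - {"delta_pos":[0,0,0.05],"turn":0,"jaw":1}
    - {"delta_pos":[0,0,0.1],"turn":0,"jaw":1}
    - {"delta_pos":[0,0,0.15],"turn":0,"jaw":1}
    - {"delta_pos":[0,0,0.2],"turn":0,"jaw":1}
    - {"delta_pos":[0,0,0.25],"turn":0,"jaw":1}

```text
clock: 16.12
tool_pos: [0.5225, 0.0458, 0.0595]
eef_rot: [0.432, 0.902, 0.0, 0.0]
contact_force: [-1.5, -0.2, 7.8]
opening: 0.004
```

>>> send_rows:
  series:
    - {"delta_pos":[0,0,0.05],"turn":0,"jaw":1}
    - {"delta_pos":[0,0,0.1],"turn":0,"jaw":1}
    - {"delta_pos":[0,0,0.15],"turn":0,"jaw":1}

```text
clock: 16.37
tool_pos: [0.5225, 0.0458, 0.0589]
eef_rot: [0.432, 0.902, -0.0, 0.001]
contact_force: [-3.5, -1.4, 22.9]
opening: 0.004
```

>>> send_rows:
  series:
    - {"delta_pos":[0,0,0.03],"turn":0,"jaw":1}
    - {"delta_pos":[0,0,0.03],"turn":0,"jaw":1}

```text
clock: 16.53
tool_pos: [0.5225, 0.0458, 0.0589]
eef_rot: [0.432, 0.902, -0.0, 0.001]
contact_force: [-5.0, -1.6, 19.6]
opening: 0.005
```

```bash
python3 -c "
from h import *
st(); view(21)"
```

```text
t 16.53 tcp [0.5225 0.0458 0.0589] yaw 128.8 F [-5.  -1.6 19.6] q [ 0.11  0.87 -0.48  1.98  0.85  0.49  1.25] open 0.005
```

View pics/scene21.png

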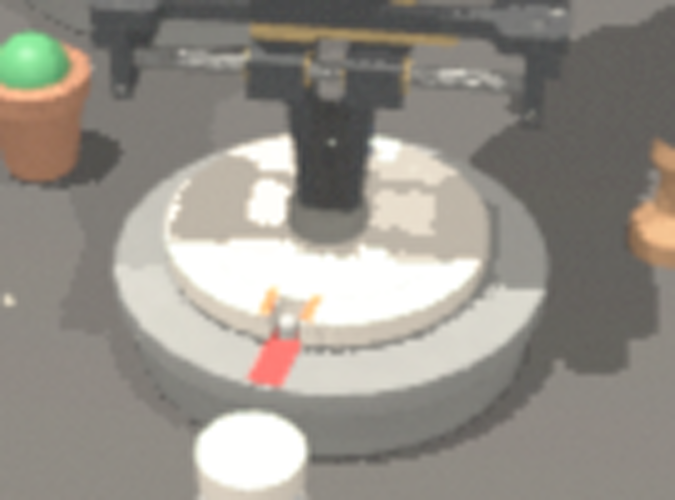

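>>> send_rows:
  series:
    - {"delta_pos":[0,0,0.04],"turn":0,"jaw":1}
    - {"delta_pos":[0,0,0.08],"turn":0,"jaw":1}
    - {"delta_pos":[0,0,0.08],"turn":0,"jaw":1}

```text
clock: 16.83
tool_pos: [0.5225, 0.0458, 0.0589]
eef_rot: [0.432, 0.902, -0.0, 0.001]
contact_force: [-4.5, -1.5, 27.6]
opening: 0.004
```

Hard stop: no further travel at 28 N. I rise straight up and withdraw.

>>> send_rows:
  series:
    - {"delta_pos":[0,0,-0.2],"turn":0,"jaw":1}
    - {"delta_pos":[0,0,-0.6],"turn":0,"jaw":1}
    - {"delta_pos":[0,0,-1.5],"turn":0,"jaw":1}
    - {"delta_pos":[0,0,-3],"turn":0,"jaw":1}
    - {"delta_pos":[0,0,-5],"turn":0,"jaw":1}
    - {"delta_pos":[0,0,-8],"turn":0,"jaw":1}
    - {"delta_pos":[0,0,-11],"turn":0,"jaw":1}
    - {"delta_pos":[0,0,-13],"turn":0,"jaw":1}

```text
clock: 17.5
tool_pos: [0.5229, 0.0462, 0.1889]
eef_rot: [0.432, 0.902, 0.001, 0.001]
contact_force: [0.9, 0.4, -0.2]
opening: 0.005
```

```bash
python3 -c "
from h import *
st(); delta(.40,.30,.20,128.8)"
```

```text
t 17.5 tcp [0.5229 0.0462 0.1889] yaw 128.8 F [ 0.9  0.4 -0.2] q [ 0.24  0.69 -0.68  1.9   0.61  0.77  1.46] open 0.005
delta_cm [27.48  6.34 -1.1 ] turn 0.0
```

>>> send_rows:
  series:
    - {"delta_pos":[3,0.7,-1],"turn":0,"jaw":1}
    - {"delta_pos":[6,1.4,-1],"turn":0,"jaw":1}
    - {"delta_pos":[10,2.2,-1],"turn":0,"jaw":1}
    - {"delta_pos":[14,3,-1],"turn":0,"jaw":1}
    - {"delta_pos":[18,4,-1],"turn":0,"jaw":1}
    - {"delta_pos":[21,5,-1],"turn":0,"jaw":1}
    - {"delta_pos":[24,5.5,-1],"turn":0,"jaw":1}
    - {"delta_pos":[24,5.5,-1],"turn":0,"jaw":1}

```text
clock: 18.17
tool_pos: [0.4112, 0.2747, 0.1976]
eef_rot: [0.427, 0.904, 0.003, -0.002]
contact_force: [0.9, 1.0, 0.5]
opening: 0.006
```

```bash
python3 -c "
from h import *
st(); view(22); view(22,'top',(265,145,375,265)); 
for n in('scene','top'):
  a=cv2.imread(f'pics/{n}0.png');b=cv2.imread(f'pics/{n}_full22.png')
  for k,c in (('jar',(.645,.131,.03)),('stamp',(.375,.11,.03)),('pot',(.535,-.15,.04))):
    u,v=w2px(n,[c])[0].astype(int);t=a[v-14:v+14,u-14:u+14]; res=cv2.matchTemplate(b[v-20:v+20,u-20:u+20],t,cv2.TM_CCOEFF_NORMED); m=cv2.minMaxLoc(res); print(n,k,round(m[1],2),np.array(m[3])-6)
im=cv2.imread('pics/scene_full22.png')
"
```

```text
t 18.17 tcp [0.4112 0.2747 0.1976] yaw 129.4 F [0.9 1.  0.5] q [-0.26  0.64 -0.66  1.98  0.58  0.72  0.98] open 0.006
scene jar 1.0 [0 0]
scene stamp 0.98 [0 0]
scene pot 1.0 [0 0]
top jar 1.0 [0 0]
top stamp 0.94 [0 0]
top pot 1.0 [0 0]
```

View pics/scene22.png

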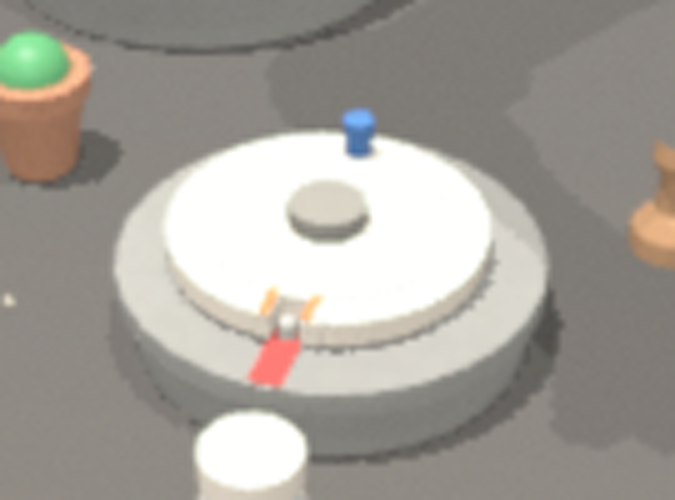

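View pics/top22.png

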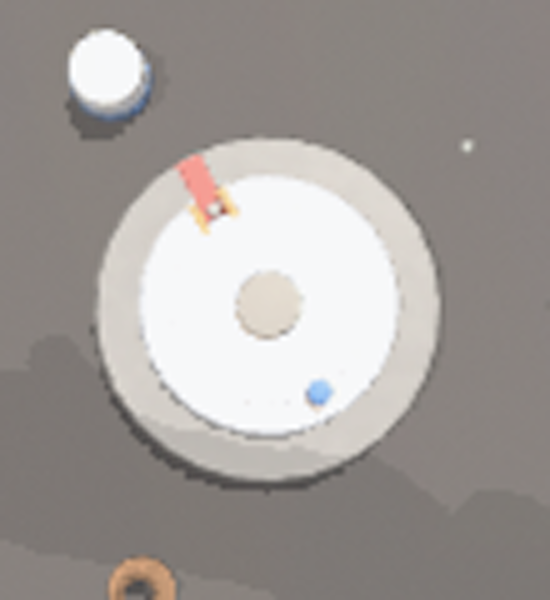

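```bash
python3 -c "
from h import *
a=cv2.imread('pics/scene0.png',0);b=cv2.imread('pics/scene_full22.png',0);b2=cv2.imread('pics/scene_full16.png',0)
f=8
for nm,x in(('start',a),('pre-press',b2)):
    A=cv2.resize(x,None,fx=f,fy=f,interpolation=cv2.INTER_CUBIC);B=cv2.resize(b,None,fx=f,fy=f,interpolation=cv2.INTER_CUBIC)
    u0,v0,u1,v1=320,196,343,212
    t=A[v0*f:v1*f,u0*f:u1*f]; R=B[(v0-6)*f:(v1+6)*f,(u0-6)*f:(u1+6)*f]; m=cv2.minMaxLoc(cv2.matchTemplate(R,t,cv2.TM_CCOEFF_NORMED)); print(nm,m[1],np.array(m[3])/f-6)
for h in(.006,.007,.008): print(h,w2px('scene',[[*C,.076-h]])[0]-w2px('scene',[[*C,.076]])[0])
st()
"
```

```text
start 0.9957846999168396 [-0.75   3.125]
pre-press 0.9312726259231567 [0. 3.]
0.006 [-0.01949491  2.29697846]
0.007 [-0.0227311   2.67793914]
0.008 [-0.0259636   3.05836849]
t 18.27 tcp [0.4141 0.2682 0.1966] yaw 129.0 F [ 0.4 -0.6  0. ] q [-0.26  0.64 -0.66  1.98  0.58  0.72  0.98] open 0.007
```

The hub dropped 3.0–3.1 px, and the full 8 mm would be 3.06 px. The bat is home, the notch is on the pin, and the jar, stamp and pot have not moved. I let the arm settle and hand in.

>>> send_rows:
  series:
    - {"delta_pos":[0,0,0],"turn":0,"jaw":1}
    - {"delta_pos":[0,0,0],"turn":0,"jaw":1}
    - {"delta_pos":[0,0,0],"turn":0,"jaw":1}
    - {"delta_pos":[0,0,0],"turn":0,"jaw":1}

```text
clock: 18.6
tool_pos: [0.4155, 0.266, 0.1962]
eef_rot: [0.433, 0.901, -0.0, 0.0]
contact_force: [-0.3, -0.9, -0.1]
opening: 0.005
```

```bash
python3 -c "
from h import *
st(); print(order.finish_job())"
```

```text
t 18.6 tcp [0.4155 0.266  0.1962] yaw 128.7 F [-0.3 -0.9 -0.1] q [-0.25  0.64 -0.66  1.98  0.58  0.72  0.98] open 0.005
the job is handed in; nothing more can be done
None
```

The bat on the small wheel is turned onto the pin and pressed fully home, and the hand is clear. I handed the job in at 18.6 s.

**What I did:** I pushed the blue lug about 163° counter-clockwise with one fingertip, the other finger standing loosely on the lug's far side. I then pressed the hub down with shut fingers, rose straight up and withdrew.

**Last checks:**
- **Alignment:** before the press, both cameras put the notch 0.7–1.1° (about 1 mm) past the pin. The last pictures show the pin in the notch.
- **Press:** the bat slid down at about 7–8 N and met a hard stop, with no further travel at 28 N. Afterwards the hub sat 3.0–3.1 px lower in the scene view, where 8 mm is 3.06 px.
- **Surroundings:** the jar, stamp and pot match the first pictures with no shift.

**What disagreed:**
- **Fingertip height:** the fingertips touched the hub about 21 mm lower in measured tool height than the stated geometry gives. A first nudge therefore passed over the lug without touching it, and I set the heights from the pictures and the force instead.
- **Labels:** the networks' positions for the notch and lug were off, so I located those by colour.

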